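# Tip the transfer pieces into the shallow dish and load the box trainer

## Task

Set up the transfer exercise in the box trainer: take the scoop by its handle, bring its spout down close over the shallow steel dish on the drawn-out tray (no more than about 40 mm above the dish's floor) and only then tip it, so that all six pieces end up in the dish and none bounces out. Stand the empty scoop back upright on the bench and slide the tray fully home into the trainer with the dish and all six pieces on it. Leave the other things on the bench where they are.

Things in the scene. Friction and masses are not known exactly. Their poses are not given: they have to be found in the camera images.
- trainer: laparoscopy box trainer, fixed to the bench, 300 mm (x) by 340 mm (y): black, 75 mm side walls, arched roof of smoked clear plastic up to 180 mm high (two ports at the -y end 45 mm higher). Roof and walls end at y = +120 mm; before it lies an open apron with 35 mm walls, where the tray slides in and out. Origin on the bench under its centre; +y is the way the tray is drawn out
- tray (a joint): how far the trainer's tray is drawn out, m: 0 is fully home, starts at 0.19 to 0.215, at most 0.22. It takes about 2 N plus 5 N per m/s to push and stays where it is left. The tray is a white plate 200 mm wide (trainer x) and 350 mm long (trainer y), its bed 13 mm above the bench, with 12 mm rims and a black front panel
- tray_front (a point): centre of the outer face of the tray's black front panel (224 mm wide, 8 mm thick, from 8 to 36 mm above the bench), 22 mm above the bench; axes as the trainer's. Push here towards -y to send the tray home; when home it lies 208 mm out (+y) from the trainer's origin
- tray_bed (a point): middle of the tray's bed (its upper face), axes as the trainer's
- dish: shallow round steel dish, loose on the tray: 150 mm across the rim, 120 mm across the foot, 20 mm high, floor 3 mm thick (inside depth 17 mm), 200 g. Origin at the centre of its underside
- scoop: flat-bottomed steel scoop on the bench, 200 mm long, about 200 g, holding the six pieces. Origin under the pan's floor, x towards the spout, z up. Pan 98 mm wide, x from -50 to 65 mm, walls 40 mm high, 3 mm thick; from x = 30 mm on it is an open spout 78 mm wide, its floor rising 9 mm to the lip. Pieces begin to slide out when it is tipped 28 to 36 degrees, freely at 45 to 55
- scoop_grip (a point): where to grip the scoop's handle, a black plastic bar 14 mm wide (scoop y), 20 mm high, along scoop x from x = -50 to -135 mm, its middle line 40 mm above the scoop's underside; this point is at x = -85 mm on that line. Axes as the scoop's; take it from above, closing along scoop y
- scoop_spout (a point): middle of the spout's lip, on the upper face of its floor, at x = 65 mm, 12 mm above the underside of the scoop; axes as the scoop's
- piece1: loose hollow plastic triangle (transfer piece), ivory: 28 mm sides, 14 mm thick, 12 g. Origin at the centre of one flat face
- piece2: the same kind of piece as piece1
- piece3: the same kind of piece as piece1
- piece4: the same kind of piece as piece1
- piece5: the same kind of piece as piece1
- piece6: the same kind of piece as piece1
- pegboard: bystander: black rubber board 110 by 140 mm, 12 mm thick, with twelve steel pegs up to 44 mm high; origin under its centre
- tape: bystander: roll of white tape lying flat, 68 mm across, 25 mm high
- suture_pad: bystander: yellowish suture practice pad on a white board, 105 by 145 mm, 16 mm high
- gallipot: bystander: small steel cup, 68 mm across, 42 mm high
- gel_bottle: bystander: hand-gel pump bottle, 66 mm across, 185 mm high

How it is judged:
On the way, in this order (a step that is already met when the one before it is completed fails the run):
1. the spout is low over the dish (lip over it and under 47 mm above its floor) with all six pieces still in the scoop (horizontal distance between scoop_spout and dish below 0.07 m and z of scoop_spout in the frame of dish below 0.05 m and distance between each of piece1, piece2, piece3, piece4, piece5, piece6 and scoop below 0.068 m), for 0.1 s.
2. all six pieces lie in the dish (horizontal distance between each of piece1, piece2, piece3, piece4, piece5, piece6 and dish below 0.068 m and z of piece1 in the frame of dish between -0.005 and 0.04 m and z of piece2 in the frame of dish between -0.005 and 0.04 m and z of piece3 in the frame of dish between -0.005 and 0.04 m and z of piece4 in the frame of dish between -0.005 and 0.04 m and z of piece5 in the frame of dish between -0.005 and 0.04 m and z of piece6 in the frame of dish between -0.005 and 0.04 m), for 0.2 s.
3. the tray is fully home with the dish and all six pieces on it (all of step 2 and value of joint tray below 0.006 m and angle between dish's own z axis and vertical below 0.1 rad and z of dish in the frame of tray_bed between -0.006 and 0.006 m), for 0.2 s.
At the end, for the whole second after the job is handed in: the tray is home (within 6 mm), the dish stands flat on its bed with all six pieces inside its rim, and the scoop stands upright on the bench (within about 5 degrees and 5 mm of it), let go; all at rest (all of step 3 and linear speed of each of dish, scoop below 0.01 m/s and angle between scoop's own z axis and vertical below 0.08 rad and height (world z) of scoop between -0.005 and 0.005 m and contact force between scoop and the fingers below 0.2 N and linear speed of each of piece1, piece2, piece3, piece4, piece5, piece6 below 0.02 m/s); the robot touches nothing.
It fails at once if a piece leaves the scoop from too high: the lip is more than 52 mm above the dish's floor while a piece is out of the scoop and still in the air (z of scoop_spout in the frame of dish above 0.055 m and ((z of piece1 in the frame of dish above 0.048 m and distance between piece1 and scoop above 0.078 m) or (z of piece2 in the frame of dish above 0.048 m and distance between piece2 and scoop above 0.078 m) or (z of piece3 in the frame of dish above 0.048 m and distance between piece3 and scoop above 0.078 m) or (z of piece4 in the frame of dish above 0.048 m and distance between piece4 and scoop above 0.078 m) or (z of piece5 in the frame of dish above 0.048 m and distance between piece5 and scoop above 0.078 m) or (z of piece6 in the frame of dish above 0.048 m and distance between piece6 and scoop above 0.078 m))).
It fails at once if a bystander on the bench is shifted by more than 30 mm (distance of any of pegboard, tape, suture_pad, gallipot, gel_bottle from where it was at the start of the episode above 0.03 m).
It also fails if it takes over 72 s, if anything falls off the work surface, if the arm or the gripper's body presses on something with over 40 N, if the wrist force passes 120 N, or if a joint passes its speed limit or range.

## Robot

A 6-joint arm with a two-finger parallel gripper is mounted at the origin on the work surface. World frame = base frame: x ahead of the robot, y to its left, z up, the work surface at z = 0. Lengths are in m, angles in rad, forces in N, time in s.
With the tool pointing down it reaches from about 0.375 to 0.825 m from the base axis. Payload 5.5 kg.
Tool frame: the origin (TCP) lies at the very end of the fingers, on their centre line; the grasp point (between the pads) lies 19 mm behind it; x points along the fingers, y is the direction in which the jaws open and shut, and the axes are right-handed (so a half turn about x gives the same grasp; the last joint's range is limited). The gripper opens to 85 mm and grips with 20 to 120 N. Pads are 22 mm wide; open, the fingers measure 114 mm over their backs; the gripper's body (76 mm by 85 mm) begins 54 mm behind the grasp point. The pads swing forward as they close: fully open they stand 13 mm farther back than shut.
Start: joints at [1.152, 0.314, -0.047, 1.21, 0, 1.571], TCP at [0.244, 0.548, 0.231] pointing down, gripper open.
Joint ranges: [-2.67, 2.67], [-0.69, 1.73], [-1.03, 1.25], [-2.08, 2.16], [-1.42, 1.45], [-3.14, 3.14]. Speed limits (rad/s): [2.39, 2.39, 3.01, 3.14, 3.14, 3.14].

## Interface

Orientations are given as a 3x3 rotation matrix whose columns are the frame's x, y, z axes.
In Python, from station import env gives the robot as it stands. The module is installed in compiled form; this text tells all that it offers.
- The arm moves only by the tool play_rows, never from a script. Its argument "deltas" is a list of rows, each a list of 7 numbers: the turn, a rotation vector about the tool's x, y, z in degrees, then the shift along the tool's x, y, z in mm, then the opening in per cent of the stroke, from 0 (shut) to 100 (fully open). In form: [[wx, wy, wz, tx, ty, tz, fingers], ...]. A call has 1 to 12 rows; each row is the pose to reach, as a shift and turn from the pose commanded when the call began, along the tool's axes at that moment; what a row does not reach only later rows make up. A row lasts 1/12 s, in which the tool goes at most 41.7 mm and 7.16 degrees, less where a joint would pass 70% of its speed; a pose out of reach is approached as far as the arm can. A call with a gripper value outside its range is refused whole. The fingers move at their own pace and stop on an object; "newtons" is the grip in N (left out, the last holds). Time passes only in rows, so rows that repeat a pose let the fingers close. It gives the time, the measured TCP pose, the force and the opening at its end, in the units of the state.
- env.state(): the state, without advancing time (a new reading comes with each control period).
- env.get_image(name): name is "scene" or "top" or "wrist"; returns a dict with "frame" (420x560x3 uint8, red, green, blue), "z_map" (420x560 float32, m along the optical axis (not along the pixel's ray), 0 where there is no reading), "fx", "fy", "cx", "cy" (pixels), "k1" (the pictures are not rectified: a ray, as slopes to the right and down, at radius r is drawn at 1 + k1 r^2 times it, then the intrinsics apply), "xyz" and "orientation" of the camera in the world. Camera axes: x right, y up, looking along -z (the intrinsics and any distortion apply to the point x, -y, -z); pixel columns grow to the right and rows downward; lengths in m; the calibration is good to about 2 mm. A picture is of the moment at which its call begins.
- env.finish_job(): hands the job in, once; it reports no verdict.
The state is a dict: "time": time; "joint_pos": joint angles; "joint_velocities": joint speeds; "tau": joint torques, N m; "position": TCP position; "ee_rot": TCP orientation; "force": force on the tool from outside, world axes, zero at the start; "wrist_torque": the same for the moment, N m; "width": finger opening in m.
Only numpy, scipy, OpenCV 4.12 (cv2) and the standard library are available. Lean on these libraries where they do the work, as an engineer would, in place of code of your own. Each camera call takes 0.05 s, during which the arm holds its last target.

## Working session

There is one attempt and no reset: what is moved stays moved. The work goes in short steps, Python scripts to look and compute and a tool call to move; the robot and the scene stay as the last step left them, time stands still between calls to the robot, and variables do not carry over. Pictures are saved under pics/ and viewed, and the job is handed in when it is done.

Besides the shell and the picture viewer there is one more tool, called as name(argument=value, ...), one argument or row to a line, values as JSON. play_rows: Moves the arm, as the interface text tells. Its arguments: {"type":"object","properties":{"deltas":{"type":"array","items":{"type":"array","items":{"type":"number"}}},"newtons":{"type":"number"}},"required":["deltas"]}

```bash
mkdir -p pics; cat > h.py <<'E'
import numpy as np, cv2
from station import env
def grab(n,save=None):
    d=env.get_image(n)
    if save: cv2.imwrite('pics/'+save+'.png',d['frame'][:,:,::-1])
    return d
def rays(d,uv):
    uv=np.atleast_2d(np.array(uv,float))
    K=np.array([[d['fx'],0,d['cx']],[0,d['fy'],d['cy']],[0,0,1]])
    s=cv2.undistortPoints(uv.reshape(-1,1,2),K,np.array([d['k1'],0,0,0,0.])).reshape(-1,2)
    return np.c_[s[:,0],-s[:,1],-np.ones(len(s))]@np.array(d['orientation']).T
def plane(d,uv,z):
    r=rays(d,uv);o=np.array(d['xyz']);return o+r*((z-o[2])/r[:,2])[:,None]
def depth(d,uv):
    r=rays(d,uv);u=np.atleast_2d(uv).astype(int)
    return np.array(d['xyz'])+r*d['z_map'][u[:,1],u[:,0]][:,None]
def cloud(d):
    v,u=np.mgrid[0:420,0:560];return depth(d,np.c_[u.ravel(),v.ravel()]).reshape(420,560,3)
E
python3 - <<'E'
from h import *
np.set_printoptions(precision=4,suppress=True)
for n in('scene','top','wrist'):
    d=grab(n,n+'0');print(n,d['xyz'],d['orientation'],d['fx'],d['k1'],(d['z_map']>0).mean())
s=env.state();print(s)
E
```

```text
scene [1.2235 0.6721 0.8239] [[-0.735  -0.4366  0.5188]
 [ 0.678  -0.4616  0.572 ]
 [-0.0102  0.7722  0.6353]] 457.78607078924813 -0.019136352274418563 0.9929591836734694
top [ 0.3944 -0.0438  1.083 ] [[-0.0712  0.976  -0.2058]
 [-0.9975 -0.0703  0.0118]
 [-0.0029  0.2062  0.9785]] 398.7094382076015 -0.09468923815784874 0.9960799319727891
wrist [0.1786 0.5775 0.3725] [[ 0.4066 -0.8766 -0.2576]
 [ 0.9136  0.3897  0.1158]
 [-0.0011 -0.2824  0.9593]] 357.0697409116638 -0.07641160631824341 0.9964115646258503
{'time': 0.15, 'joint_pos': array([ 1.152 ,  0.3141, -0.0478,  1.2102, -0.    ,  1.5708]), 'joint_velocities': array([-0.0011, -0.0014,  0.001 ,  0.0003, -0.0009, -0.002 ]), 'tau': array([ -0.0001, -54.0045,  34.006 ,   0.0133,   0.    ,   0.    ]), 'position': array([0.2438, 0.5477, 0.2306]), 'ee_rot': array([[-0.0005,  0.4067,  0.9136],
       [-0.0012,  0.9136, -0.4067],
       [-1.    , -0.0013,  0.    ]]), 'force': array([ 0.106 ,  0.3366, -0.1524]), 'wrist_torque': array([-0.0021,  0.0095, -0.0326]), 'width': 0.0853901392243436}
```

View pics/scene0.png

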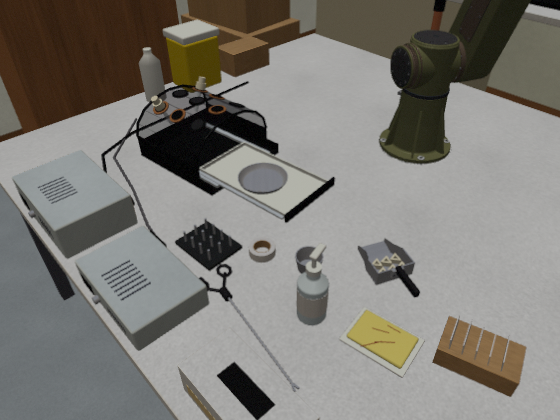

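View pics/top0.png

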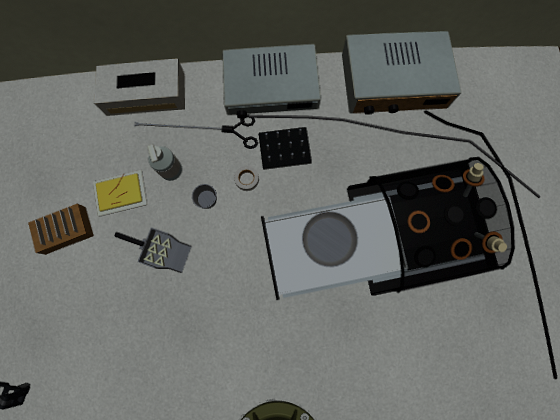

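View pics/wrist0.png

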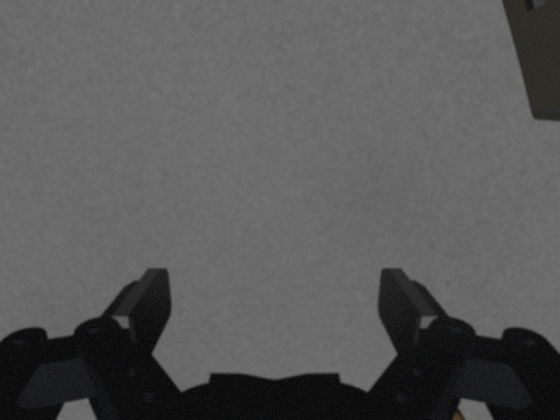

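The top view shows the scoop at (165,250) with its handle end at (115,235), the dish at (330,239), and the tray front from (264,217) to (278,298). The trainer is on the right. Next I'll measure these.

```bash
python3 - <<'E'
from h import *
np.set_printoptions(precision=4,suppress=True)
t=grab('top');s=grab('scene')
cv2.imwrite('pics/tz.png',cv2.resize(t['frame'][170:310,90:390,::-1],None,fx=2.6,fy=2.6,interpolation=cv2.INTER_CUBIC))
cv2.imwrite('pics/sz.png',cv2.resize(s['frame'][220:310,340:440,::-1],None,fx=6,fy=6,interpolation=cv2.INTER_CUBIC))
for n,d in(('top',t),('scene',s)):
    P=cloud(d);F=d['frame'].astype(int)
    b=P[(P[...,2]<0.003)&(P[...,2]>-.02)&(abs(P[...,0]-.5)<.3)];print(n,'bench z',np.median(b[:,2]))
    # handle: black, within box
    roi=np.zeros((420,560),bool)
    if n=='top': roi[225:250,108:150]=1
    else: roi[255:300,390:425]=1
    m=roi&(F.max(2)<55)
    vv,uu=np.nonzero(m);print('handle px',m.sum(),uu.min(),uu.max(),vv.min(),vv.max())
    Q=P[m];Q=Q[Q[:,2]>.03]
    print('hz pct',np.percentile(Q[:,2],[5,50,90]), 'n',len(Q))
    c,ax,_=cv2.minAreaRect(np.float32(Q[:,:2]*1000));print('rect',c,ax,_,'box',cv2.boxPoints((c,ax,_)).round(1).tolist())
E
```

```text
top bench z -0.0005116426564901744
handle px 207 115 149 232 249
hz pct [0.0342 0.0493 0.0519] n 171
rect (552.048828125, 351.7524108886719) (87.2783432006836, 41.02568817138672) 84.1419677734375 box [[527.2000122070312, 310.3999938964844], [568.0, 306.20001220703125], [576.9000244140625, 393.1000061035156], [536.0999755859375, 397.29998779296875]]
scene bench z 0.000640763698819713
handle px 274 393 419 266 296
hz pct [0.0379 0.0485 0.0517] n 261
rect (864.5950927734375, 517.2667236328125) (779.3421630859375, 61.22395324707031) 27.83375358581543 box [[505.70001220703125, 362.3999938964844], [534.2999877929688, 308.29998779296875], [1223.5, 672.0999755859375], [1194.9000244140625, 726.2999877929688]]
```

View pics/tz.png

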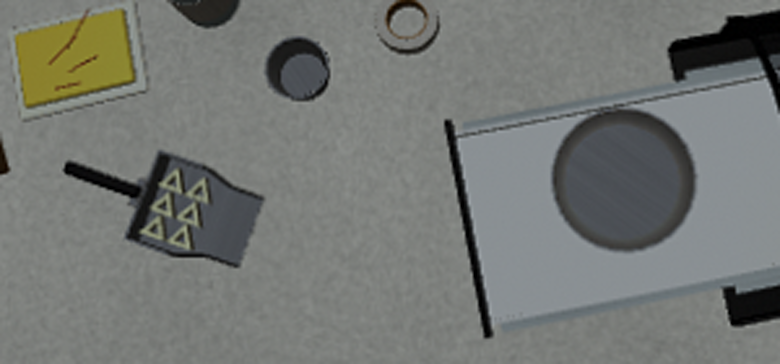

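View pics/sz.png

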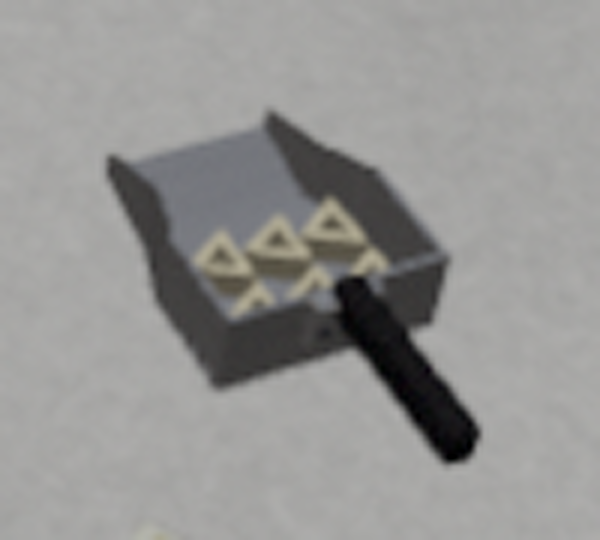

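```bash
python3 - <<'E'
from h import *
np.set_printoptions(precision=4,suppress=True)
t=grab('top');s=grab('scene')
def comp(d,roi,fn,z):
    F=d['frame'].astype(int);m=np.zeros((420,560),np.uint8);x0,x1,y0,y1=roi
    m[y0:y1,x0:x1]=fn(F[y0:y1,x0:x1]);n,l,st,c=cv2.connectedComponentsWithStats(m)
    i=1+np.argmax(st[1:,4]);return l==i,st[i]
def axis(Q):
    c=Q.mean(0);u,sv,vt=np.linalg.svd(Q-c);a=vt[0];p=(Q-c)@a;return c,a,p.min(),p.max()
for n,d,roi in(('top',t,(108,142,228,246)),('scene',s,(398,424,262,300))):
    m,st=comp(d,roi,lambda f:f.max(2)<45,0);v,u=np.nonzero(m)
    Q=plane(d,np.c_[u,v],0.048)[:,:2]; c,a,lo,hi=axis(Q)
    if a[1]>0:a=-a;lo,hi=-hi,-lo
    print(n,st,'c',c,'a',a,np.degrees(np.arctan2(a[1],a[0])),'ends',c+a*lo,c+a*hi, 'grip from butt 50:',c+a*(lo+.05))
# spout lip corners (top): from crop
C=np.array([[264,198],[240,266]])/2.6+[90,170]
print('lip px corners z=.03?',plane(t,C,.025), depth(t,C))
# pan back corners
C=np.array([[161,152],[127,238]])/2.6+[90,170];print('back top corners',plane(t,C,.04))
C=np.array([[446,259],[218,386],[268,112],[110,157]])/6.+[340,220];print('scene: back R top, back L bottom, lipcorners',plane(s,C[:1],.04),plane(s,C[1:2],0),plane(s,C[2:],.03))
# dish
for n,d,roi in(('top',t,(295,365,205,272)),('scene',s,(235,292,158,196))):
    F=d['frame'].astype(int);
    m,st=comp(d,roi,lambda f:f.max(2)<(140 if n=='top' else 150),0)
    cs,_=cv2.findContours(m.astype(np.uint8),cv2.RETR_EXTERNAL,cv2.CHAIN_APPROX_NONE);k=max(cs,key=cv2.contourArea)[:,0]
    Q=plane(d,k,.033)[:,:2];(c,r)=cv2.minEnclosingCircle(np.float32(Q*1000));e=cv2.fitEllipse(np.float32(Q*1000))
    print(n,st,'dish',c,r,e)
    P=cloud(d);q=P[m];print('z pct',np.percentile(q[:,2],[2,30,50,70,95,99]))
# front panel
P=cloud(t);F=t['frame'].astype(int)
m,st=comp(t,(255,285,210,305),lambda f:f.max(2)<50,0);v,u=np.nonzero(m);print(st)
Q=plane(t,np.c_[u,v],.036)[:,:2];c,a,lo,hi=axis(Q);print('panel top c',c,'a',a,lo,hi,'z',np.percentile(P[m][:,2],[10,50,90]))
nrm=np.array([-a[1],a[0]]);nrm*=np.sign(nrm[1]);print('normal',nrm,np.percentile((Q-c)@nrm,[2,98]))
m,st=comp(s,(280,338,172,220),lambda f:f.max(2)<60,0);v,u=np.nonzero(m);print(st)
E
```

```text
top [115 233  27  13 131] c [0.5568 0.3578] a [-0.3923 -0.9198] -113.09650654635668 ends [0.5725 0.3945] [0.5412 0.3211] grip from butt 50: [0.5529 0.3485]
scene [398 266  21  31 244] c [0.5629 0.3604] a [-0.4469 -0.8946] -116.5421965161708 ends [0.582  0.3985] [0.5416 0.3177] grip from butt 50: [0.5596 0.3538]
lip px corners z=.03? [[0.5284 0.1931 0.025 ]
 [0.4606 0.2198 0.025 ]] [[0.5306 0.1969 0.0079]
 [0.4621 0.226  0.0002]]
back top corners [[0.5811 0.2955 0.04  ]
 [0.4951 0.3316 0.04  ]]
scene: back R top, back L bottom, lipcorners [[0.4976 0.3357 0.04  ]] [[0.5822 0.2969 0.    ]] [[0.4716 0.2317 0.03  ]
 [0.5403 0.2037 0.03  ]]
top [ 295  205   64   63 2903] dish (551.4159545898438, -171.56886291503906) 105.17471313476562 ((538.9197998046875, -173.68032836914062), (167.9538116455078, 179.82493591308594), 120.39175415039062)
z pct [-0.0008  0.0148  0.0163  0.0187  0.0317  0.0353]
scene [ 238  163   50   32 1264] dish (526.7528686523438, -174.46768188476562) 80.1681137084961 ((525.2999267578125, -174.11550903320312), (145.1339111328125, 156.50218200683594), 143.84324645996094)
z pct [0.0135 0.0168 0.0185 0.0229 0.0336 0.036 ]
[261 216  18  84 233]
panel top c [ 0.4808 -0.0136] a [-0.9926 -0.121 ] -0.11524759017919499 0.10681132002335839 z [0.0321 0.0352 0.0378]
normal [-0.121   0.9926] [-0.0035  0.0034]
[284 177  50  43 398]
```

Handle: top at z ≈ 50 mm in both views, grip at about (0.552, 0.347), scoop axis at about -113°. I'll go above it and refine with the wrist camera.

play_rows(
  deltas=[
    [7,0,0,5,-5,30,50],
    [14,0,0,10,-10,60,50],
    [21,0,0,15,-15,91,50],
    [28,0,0,20,-19,121,50],
    [35,0,0,25,-24,151,50],
    [42,0,0,30,-29,181,50],
    [49,0,0,37,-34,212,50],
    [56,0,0,44,-39,242,50],
    [63,0,0,52,-44,272,50],
    [70,0,0,60,-49,303,50],
    [77,0,0,70,-53,333,50],
    [84,0,0,80,-58,363,50],
  ],
  newtons=100,
)

```text
time: 1.35
position: [0.5534, 0.3467, 0.151]
ee_rot: [[0.0, 0.949, -0.315], [0.0, -0.315, -0.949], [-1.0, 0.0, -0.001]]
force: [-0.4, 0.6, -0.5]
width: 0.0427
```

play_rows(
  deltas=[
    [5,0,0,0,0,0,50],
    [5,0,0,0,0,0,50],
    [5,0,0,0,0,0,50],
  ],
)

```text
time: 1.6
position: [0.552, 0.3473, 0.1511]
ee_rot: [[-0.001, 0.921, -0.389], [0.0, -0.389, -0.921], [-1.0, -0.001, 0.0]]
force: [0.1, 0.4, -0.7]
width: 0.043
```

```bash
python3 - <<'E'
from h import *
np.set_printoptions(precision=4,suppress=True)
d=grab('wrist','w1');s=env.state();print(s['time'],s['position'],s['ee_rot'],s['joint_pos'],s['width'])
E
```

```text
1.65 [0.5517 0.3479 0.1515] [[-0.0002  0.9217 -0.388 ]
 [ 0.0003 -0.388  -0.9217]
 [-1.     -0.0003 -0.0002]] [ 0.5624  0.4498 -0.034   1.0869  0.0003  2.5317] 0.04243799892530049
```

View pics/w1.png

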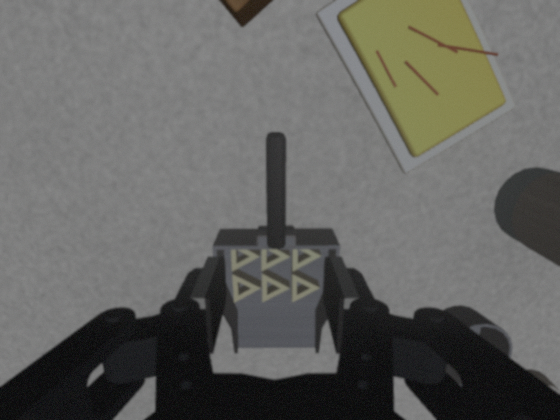

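The wrist view shows the handle vertical, from (276,133) to (277,245), and all six pieces in the pan at (234–318, 249–300). Now the lateral and height check, plus the dish.

```bash
python3 - <<'E'
from h import *
np.set_printoptions(precision=4,suppress=True)
d=grab('wrist');s=env.state();R=s['ee_rot'];p=s['position']
F=d['frame'].astype(int);P=cloud(d)
m=np.zeros((420,560),bool);m[135:226,262:292]=(F[135:226,262:292].max(2)<62);
for v in(150,180,210,222):
    u=np.nonzero(m[v])[0];w=plane(d,[[u.min(),v],[u.max()+1,v]],.05);mid=w.mean(0);print(v,u.min(),u.max(),mid,'wid',np.linalg.norm(w[1]-w[0]),'tool',(mid-p)@R,'z',np.median(P[v,u,2]))
for uv,z in(((276,132),.05),((214,247),.04),((338,247),.04),((237,350),.025),((318,350),.025)):
    w=plane(d,[uv],z);print(uv,w,(w-p)@R*1000)
# dish via top/scene edges: rim by Hough-like ellipse on grey mask
t=grab('top');sc=grab('scene')
for n,dd,roi in(('top',t,(298,362,206,272)),('scene',sc,(234,293,158,197))):
    G=dd['frame'];x0,x1,y0,y1=roi;g=cv2.cvtColor(G,cv2.COLOR_RGB2GRAY)[y0:y1,x0:x1]
    th,b=cv2.threshold(g,0,255,cv2.THRESH_BINARY_INV+cv2.THRESH_OTSU)
    b=cv2.morphologyEx(b,cv2.MORPH_OPEN,np.ones((5,5)))
    cs,_=cv2.findContours(b,cv2.RETR_EXTERNAL,cv2.CHAIN_APPROX_NONE);k=max(cs,key=cv2.contourArea)[:,0]+[x0,y0]
    Q=plane(dd,k,.033)[:,:2]*1000;print(n,th,cv2.boundingRect(k),cv2.fitEllipse(np.float32(Q)))
    Z=cloud(dd)[y0:y1,x0:x1]; print(np.percentile(Z[(b>0)][:,2],[5,25,50,75,95,99]))
E
```

```text
150 268 284 [0.5698 0.3864 0.05  ] wid 0.011542190734651897 tool [ 0.1017  0.002  -0.0423] z 0.04934709224354214
180 268 284 [0.5618 0.3672 0.05  ] wid 0.011801949913701405 tool [ 0.1017  0.002  -0.0215] z 0.049260620174490705
210 268 284 [0.5534 0.3472 0.05  ] wid 0.012086802792696198 tool [0.1017 0.002  0.0002] z 0.0491972520533987
222 268 284 [0.5499 0.3389 0.05  ] wid 0.012208361985096672 tool [0.1017 0.0021 0.0092] z 0.04925932054913576
(276, 132) [[0.5741 0.3976 0.05  ]] [[101.7245   1.6156 -54.3133]]
(214, 247) [[0.4968 0.3358 0.04  ]] [[111.6883 -45.6888  32.7248]]
(338, 247) [[0.5843 0.2989 0.04  ]] [[111.6877  49.2804  32.753 ]]
(237, 350) [[0.4672 0.233  0.025 ]] [[126.6438 -33.0393 138.9076]]
(318, 350) [[0.5344 0.2047 0.025 ]] [[126.6433  39.8055 138.9837]]
top 108.0 (302, 211, 56, 56) ((522.6817016601562, -175.27684020996094), (145.02899169921875, 146.43011474609375), 99.04129028320312)
[0.0124 0.0147 0.0165 0.0202 0.0315 0.0347]
scene 152.0 (238, 163, 49, 32) ((525.3976440429688, -174.3770294189453), (143.84764099121094, 155.82901000976562), 140.93772888183594)
[0.0144 0.0164 0.0183 0.0248 0.0333 0.0365]
```

play_rows(
  deltas=[
    [0,0,0,25,2,0,50],
    [0,0,0,55,2,0,50],
    [0,0,0,85,2,0,50],
    [0,0,0,110,2,0,50],
    [0,0,0,125,2,0,50],
    [0,0,0,130,2,0,50],
    [0,0,0,130,2,0,0],
    [0,0,0,130,2,0,0],
    [0,0,0,130,2,0,0],
    [0,0,0,130,2,0,0],
    [0,0,0,130,2,0,0],
    [0,0,0,130,2,0,0],
  ],
)

```text
time: 2.8
position: [0.5548, 0.3478, 0.023]
ee_rot: [[0.002, 0.921, -0.39], [0.002, -0.39, -0.921], [-1.0, 0.001, -0.003]]
force: [-0.9, 1.1, 5.6]
width: 0.0121
```

play_rows(
  deltas=[
    [0,0,0,0,0,0,0],
    [0,0,0,-5,0,0,0],
    [0,0,0,-12,0,0,0],
    [0,0,0,-20,0,0,0],
    [0,0,0,-20,0,0,0],
    [0,0,0,-20,0,0,0],
  ],
)

```text
time: 3.3
position: [0.5544, 0.3469, 0.042]
ee_rot: [[0.001, 0.92, -0.391], [0.001, -0.391, -0.92], [-1.0, 0.001, -0.001]]
force: [0.1, -0.4, -2.8]
width: 0.0124
```

```bash
python3 - <<'E'
from h import *
np.set_printoptions(precision=4,suppress=True)
d=grab('wrist','w2');s=env.state();print(s['time'],s['position'],s['ee_rot'],s['joint_pos'],s['width'],s['force'],s['wrist_torque'])
c=grab('scene');cv2.imwrite('pics/s2.png',cv2.resize(c['frame'][180:330,320:520,::-1],None,fx=4,fy=4))
E
```

```text
3.35 [0.554  0.3468 0.0415] [[ 0.0003  0.9205 -0.3907]
 [ 0.0001 -0.3907 -0.9205]
 [-1.      0.0002 -0.0002]] [ 0.5593  0.5385 -0.1617  0.8703 -0.0001  2.5315] 0.012158780498193503 [-0.8325 -0.6217 -2.7384] [ 0.1471 -0.1038  0.0068]
```

View pics/w2.png

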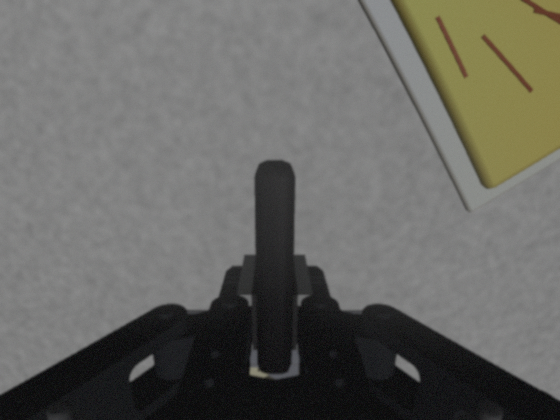

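View pics/s2.png

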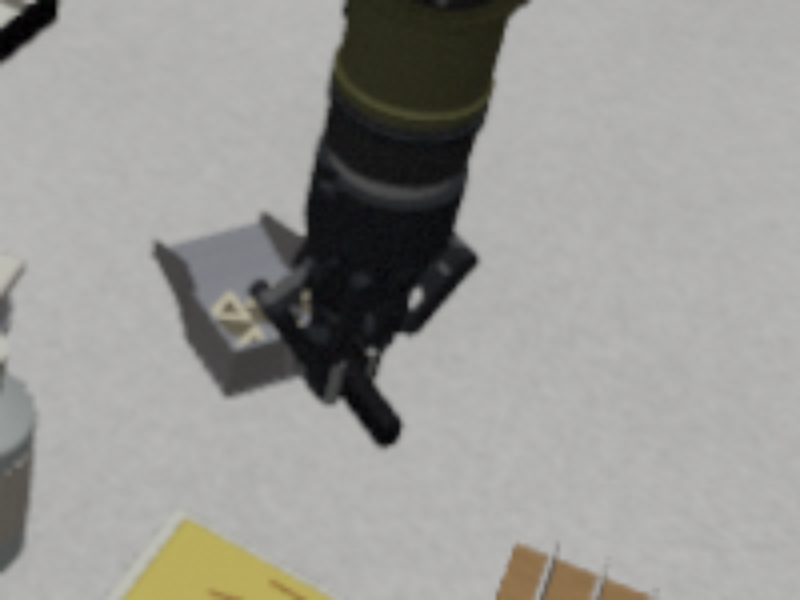

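The scoop lifts level with the pieces in it. I'll carry it high to above the dish with a smooth speed ramp.

play_rows(
  deltas=[
    [0,0,0,-12,2,4,0],
    [0,0,0,-34,8,14,0],
    [0,0,0,-60,16,30,0],
    [0,0,0,-82,28,51,0],
    [0,0,0,-95,41,77,0],
    [0,0,0,-100,56,104,0],
    [0,0,0,-100,72,134,0],
    [0,0,0,-100,88,165,0],
    [0,0,0,-100,105,196,0],
    [0,0,0,-100,121,226,0],
    [0,0,0,-100,136,253,0],
    [0,0,0,-100,149,279,0],
  ],
)

```text
time: 4.4
position: [0.5818, 0.0295, 0.142]
ee_rot: [[0.0, 0.92, -0.391], [-0.0, -0.391, -0.92], [-1.0, 0.0, 0.0]]
force: [-0.5, 1.0, -3.2]
width: 0.0121
```

play_rows(
  deltas=[
    [0,0,0,0,11,21,0],
    [0,0,0,0,20,37,0],
    [0,0,0,0,26,47,0],
    [0,0,0,0,28,51,0],
    [0,0,0,0,28,51,0],
  ],
)

```text
time: 4.82
position: [0.5878, -0.0268, 0.1415]
ee_rot: [[-0.0, 0.92, -0.392], [0.0, -0.392, -0.92], [-1.0, -0.0, -0.0]]
force: [-0.6, 0.3, -3.4]
width: 0.0122
```

```bash
python3 - <<'E'
from h import *
np.set_printoptions(precision=4,suppress=True)
d=grab('top');s=env.state();print(s['time'],s['position'],s['ee_rot'],s['joint_pos'],s['width'],s['force'])
cv2.imwrite('pics/t3.png',cv2.resize(d['frame'][150:330,190:440,::-1],None,fx=3,fy=3))
c=grab('scene');cv2.imwrite('pics/s3.png',cv2.resize(c['frame'][90:270,180:440,::-1],None,fx=3,fy=3))
E
```

```text
4.8667 [ 0.5878 -0.0259  0.1415] [[-0.0001  0.9204 -0.391 ]
 [ 0.0006 -0.391  -0.9204]
 [-1.     -0.0003 -0.0006]] [-0.0444  0.3414 -0.2182  1.0113  0.0006  1.9281] 0.012140518921709274 [-0.8883  0.6595 -2.5245]
```

View pics/t3.png

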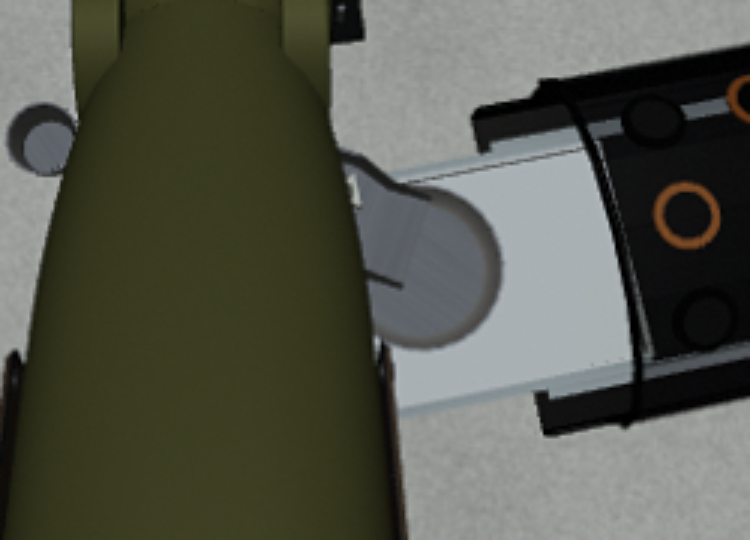

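View pics/s3.png

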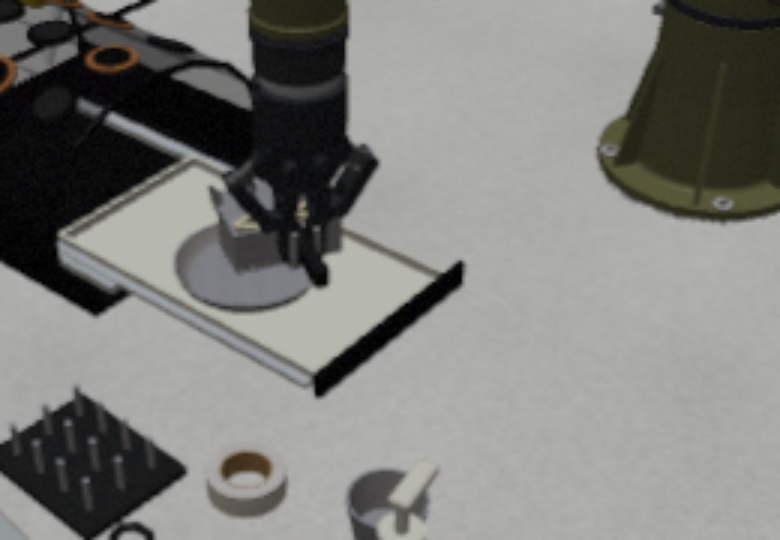

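The scoop is over the tray. In the top crop the spout corners are at about (430,198) and (402,286), and pieces are visible in the pan. I'll check the lip position and work out the tip path.

```bash
python3 - <<'E'
from h import *
np.set_printoptions(precision=4,suppress=True)
t=grab('top');C=np.array([[430,198],[402,286]])/3.+[190,150]
for z in(.131,.14,.15):
    w=plane(t,C,z);print(z,w,w.mean(0))
s=env.state();p=s['position'];R=s['ee_rot'];print('pred lip',p+R@[.010,0,.150])
P=cloud(t);
for c in C:
    u,v=c.astype(int);print(P[v-2:v+3,u-4:u+3,2].round(3).max())
print('clock',env.state()['time'])
f=R[:,2]*[1,1,0];f/=np.linalg.norm(f)
D=np.array([.524,-.175])
def tcp(th,off,lz):
    th=np.radians(th);c,sn=np.cos(th),np.sin(th)
    lip=np.r_[D+off*f[:2],lz]; g=lip+f*(-.150*c+.028*sn)+np.r_[0,0,.150*sn+.028*c]
    return g+.019*(-sn*f+np.r_[0,0,-c])
for th in range(0,71,5):
    q=tcp(th,-.020,.045);print(th,((q-p)@R*1000).round(1))
E
```

```text
0.131 [[ 0.5641 -0.1775  0.131 ]
 [ 0.4945 -0.1483  0.131 ]] [ 0.5293 -0.1629  0.131 ]
0.14 [[ 0.5625 -0.1763  0.14  ]
 [ 0.4936 -0.1473  0.14  ]] [ 0.5281 -0.1618  0.14  ]
0.15 [[ 0.5607 -0.1749  0.15  ]
 [ 0.4925 -0.1462  0.15  ]] [ 0.5266 -0.1605  0.15  ]
pred lip [ 0.5293 -0.1632  0.1312]
0.142
0.141
clock 4.9667
0 [87.3 -0.2 -7.1]
5 [74.3 -0.2 -5.7]
10 [61.4 -0.2 -3.2]
15 [48.8 -0.3  0.4]
20 [36.5 -0.3  5. ]
25 [24.8 -0.3 10.8]
30 [13.5 -0.3 17.5]
35 [ 2.9 -0.3 25.2]
40 [-7.  -0.3 33.8]
45 [-16.1  -0.3  43.2]
50 [-24.4  -0.3  53.4]
55 [-31.8  -0.3  64.2]
60 [-38.1  -0.3  75.7]
65 [-43.5  -0.3  87.6]
70 [-47.8  -0.3 100. ]
```

play_rows(
  deltas=[
    [0,1,0,4,0,0,0],
    [0,4,0,14,0,0,0],
    [0,8,0,27,0,0,0],
    [0,12,0,40,0,0,0],
    [0,14,0,46,0,0,0],
    [0,15,0,49,0,0,0],
    [0,15,0,49,0,0,0],
    [0,15,0,49,0,0,0],
    [0,15,0,49,0,0,0],
  ],
)

```text
time: 5.72
position: [0.5887, -0.0257, 0.0931]
ee_rot: [[0.102, 0.921, -0.376], [0.238, -0.39, -0.89], [-0.966, 0.001, -0.259]]
force: [0.6, 0.3, -3.4]
width: 0.0122
```

```bash
python3 - <<'E'
from h import *
np.set_printoptions(precision=4,suppress=True)
s=env.state();p=s['position'];R=s['ee_rot'];print(s['time'],p,'lip',p+R@[.010,0,.150],s['force'],s['joint_pos'])
c=grab('scene');cv2.imwrite('pics/s4.png',cv2.resize(c['frame'][110:230,210:360,::-1],None,fx=5,fy=5))
d=grab('top');cv2.imwrite('pics/t4.png',cv2.resize(d['frame'][170:310,290:400,::-1],None,fx=4,fy=4))
E
```

```text
5.7167 [ 0.5887 -0.0257  0.0931] lip [ 0.5333 -0.1568  0.0446] [ 0.6124  0.3143 -3.4402] [-0.1859  0.3389 -0.3718  0.8019  0.2553  1.7925]
```

View pics/s4.png

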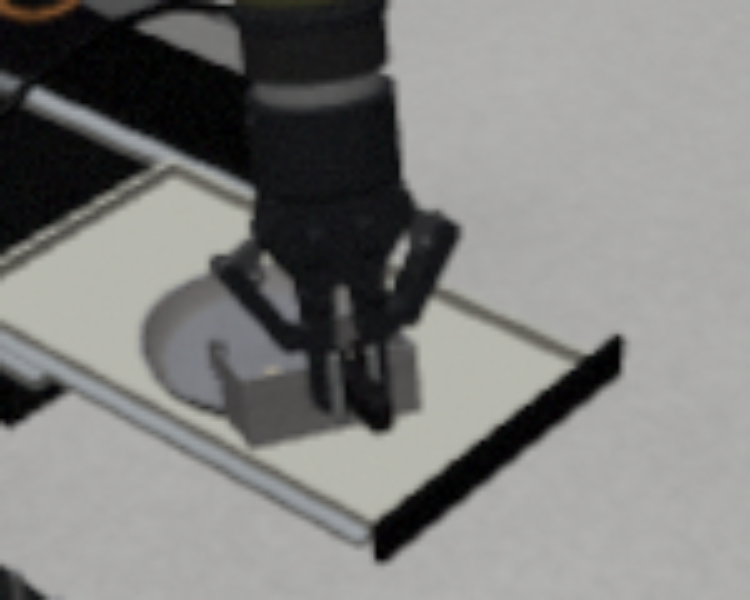

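View pics/t4.png

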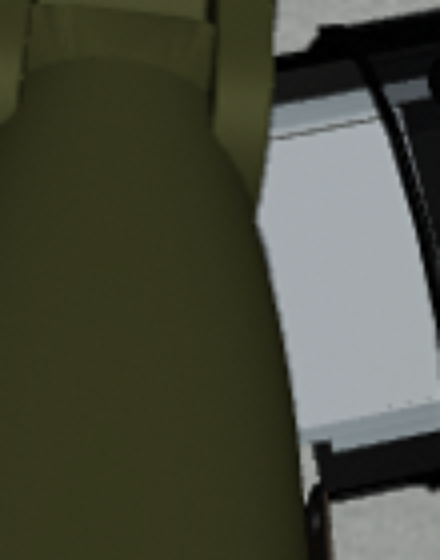

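Lip is at (0.533, -0.157, 0.045), about 29 mm above the dish floor, with pieces still in. Next are the tip rows about the lip.

```bash
cat > tip.py <<'E'
from h import *
def tcp(f,th,off,lz,D=np.array([.524,-.175])):
    th=np.radians(th);c,sn=np.cos(th),np.sin(th)
    lip=np.r_[D+off*f[:2],lz]; g=lip+f*(-.150*c+.028*sn)+np.r_[0,0,.150*sn+.028*c]
    return g+.019*(-sn*f+np.r_[0,0,-c])
def rows(L):
    s=env.state();p=s['position'];R=s['ee_rot'];f=R[:,2]*[1,1,0];f/=np.linalg.norm(f)
    cur=np.degrees(np.arctan2(-R[2,2],-R[2,0]));print('tilt',cur,'t',s['time'])
    for th,off,lz in L: print(th,[0,round(th-cur,1),0]+list(((tcp(f,th,off,lz)-p)@R*1000).round(1)))
E
python3 -c "
from tip import *
rows([(t,-.020,.045) for t in (18,21,24,27,30,33,36,39,42,45,48,51,54,57,60,63,66)])"
```

```text
tilt 15.004971180882787 t 5.8167
18 [0, np.float64(3.0), 0, np.float64(-7.3), np.float64(-1.5), np.float64(1.1)]
21 [0, np.float64(6.0), 0, np.float64(-15.1), np.float64(-1.5), np.float64(2.2)]
24 [0, np.float64(9.0), 0, np.float64(-22.8), np.float64(-1.5), np.float64(3.7)]
27 [0, np.float64(12.0), 0, np.float64(-30.5), np.float64(-1.5), np.float64(5.5)]
30 [0, np.float64(15.0), 0, np.float64(-38.0), np.float64(-1.5), np.float64(7.8)]
33 [0, np.float64(18.0), 0, np.float64(-45.4), np.float64(-1.5), np.float64(10.5)]
36 [0, np.float64(21.0), 0, np.float64(-52.6), np.float64(-1.5), np.float64(13.6)]
39 [0, np.float64(24.0), 0, np.float64(-59.7), np.float64(-1.5), np.float64(17.0)]
42 [0, np.float64(27.0), 0, np.float64(-66.6), np.float64(-1.4), np.float64(20.8)]
45 [0, np.float64(30.0), 0, np.float64(-73.3), np.float64(-1.4), np.float64(25.0)]
48 [0, np.float64(33.0), 0, np.float64(-79.7), np.float64(-1.4), np.float64(29.5)]
51 [0, np.float64(36.0), 0, np.float64(-85.9), np.float64(-1.4), np.float64(34.3)]
54 [0, np.float64(39.0), 0, np.float64(-91.9), np.float64(-1.4), np.float64(39.5)]
57 [0, np.float64(42.0), 0, np.float64(-97.5), np.float64(-1.4), np.float64(44.9)]
60 [0, np.float64(45.0), 0, np.float64(-102.9), np.float64(-1.4), np.float64(50.7)]
63 [0, np.float64(48.0), 0, np.float64(-108.0), np.float64(-1.4), np.float64(56.7)]
66 [0, np.float64(51.0), 0, np.float64(-112.7), np.float64(-1.4), np.float64(63.0)]
```

play_rows(
  deltas=[
    [0,3,0,-7,0,1,0],
    [0,6,0,-15,0,2,0],
    [0,9,0,-23,0,4,0],
    [0,12,0,-30,0,6,0],
    [0,15,0,-38,0,8,0],
    [0,18,0,-45,0,10,0],
    [0,21,0,-53,0,14,0],
    [0,24,0,-60,0,17,0],
    [0,27,0,-67,0,21,0],
    [0,30,0,-73,0,25,0],
    [0,33,0,-80,0,29,0],
    [0,33,0,-80,0,29,0],
  ],
)

```text
time: 6.82
position: [0.5688, -0.0728, 0.1617]
ee_rot: [[0.291, 0.92, -0.263], [0.684, -0.392, -0.615], [-0.669, -0.001, -0.743]]
force: [-0.2, -0.2, -2.4]
width: 0.0124
```

```bash
python3 - <<'E'
from tip import *
np.set_printoptions(precision=4,suppress=True)
s=env.state();p=s['position'];R=s['ee_rot'];print(s['time'],p,'lip',p+R@[.010,0,.150],s['force'],s['joint_pos'])
c=grab('scene');cv2.imwrite('pics/s5.png',cv2.resize(c['frame'][110:230,210:360,::-1],None,fx=5,fy=5))
rows([(t,-.020,.045) for t in (48,51,54,57,60,63,66)])
E
```

```text
6.8167 [ 0.5688 -0.0728  0.1617] lip [ 0.5322 -0.1582  0.0435] [-0.2465 -0.1664 -2.4323] [-0.5643  0.414  -0.3417  0.9924  0.8233  1.3324]
tilt 47.91618962259164 t 6.8667
48 [0, np.float64(0.1), 0, np.float64(0.5), np.float64(-1.2), np.float64(-1.6)]
51 [0, np.float64(3.1), 0, np.float64(-7.3), np.float64(-1.2), np.float64(-0.9)]
54 [0, np.float64(6.1), 0, np.float64(-15.1), np.float64(-1.2), np.float64(0.2)]
57 [0, np.float64(9.1), 0, np.float64(-22.8), np.float64(-1.2), np.float64(1.7)]
60 [0, np.float64(12.1), 0, np.float64(-30.5), np.float64(-1.2), np.float64(3.6)]
63 [0, np.float64(15.1), 0, np.float64(-38.0), np.float64(-1.2), np.float64(5.9)]
66 [0, np.float64(18.1), 0, np.float64(-45.4), np.float64(-1.2), np.float64(8.6)]
```

View pics/s5.png

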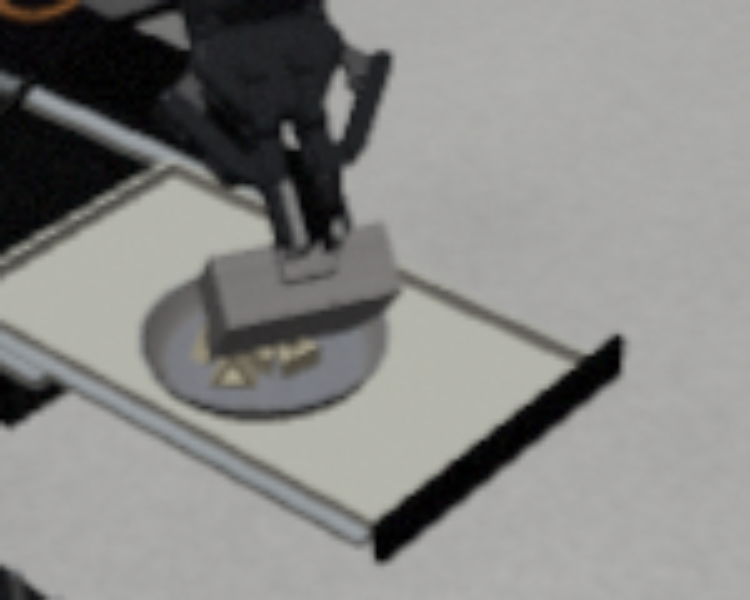

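Pieces are in the dish below the lip, around crop (200–320, 340–385). I'll tilt further and wait to be sure the scoop empties.

play_rows(
  deltas=[
    [0,3,0,-7,0,-1,0],
    [0,6,0,-15,0,0,0],
    [0,9,0,-23,0,2,0],
    [0,12,0,-30,0,3,0],
    [0,15,0,-38,0,6,0],
    [0,15,0,-38,0,6,0],
    [0,15,0,-38,0,6,0],
    [0,15,0,-38,0,6,0],
    [0,15,0,-38,0,6,0],
  ],
)

```text
time: 7.62
position: [0.5567, -0.0999, 0.1836]
ee_rot: [[0.347, 0.921, -0.176], [0.82, -0.389, -0.42], [-0.455, 0.002, -0.89]]
force: [0.6, -0.3, -2.8]
width: 0.0123
```

```bash
python3 - <<'E'
from tip import *
np.set_printoptions(precision=4,suppress=True)
s=env.state();p=s['position'];R=s['ee_rot'];print(s['time'],p,'lip',p+R@[.010,0,.150],s['force'],s['joint_pos'])
c=grab('scene');cv2.imwrite('pics/s6.png',cv2.resize(c['frame'][110:230,210:360,::-1],None,fx=5,fy=5))
c=grab('wrist');cv2.imwrite('pics/w6.png',c['frame'][:,:,::-1])
E
```

```text
7.6167 [ 0.5567 -0.0999  0.1836] lip [ 0.5338 -0.1548  0.0455] [ 0.63   -0.3132 -2.8482] [-0.6988  0.5815 -0.2364  1.2741  1.0178  0.975 ]
```

View pics/s6.png

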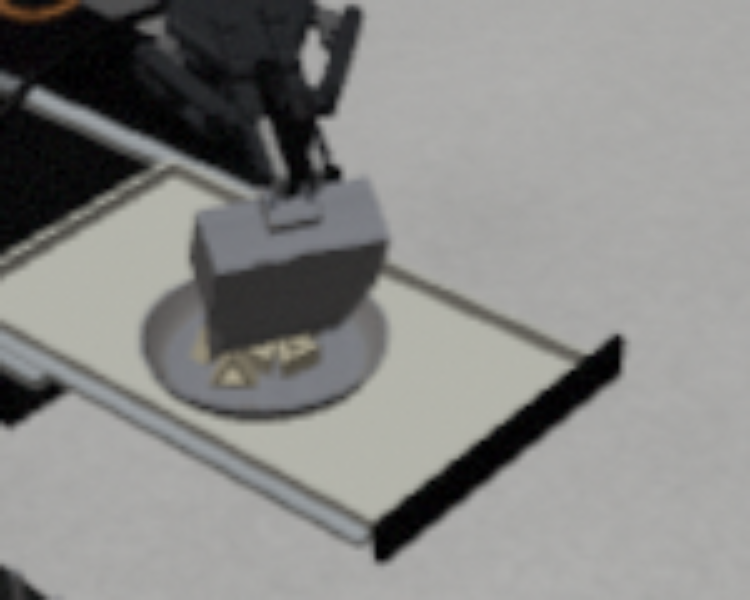

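View pics/w6.png

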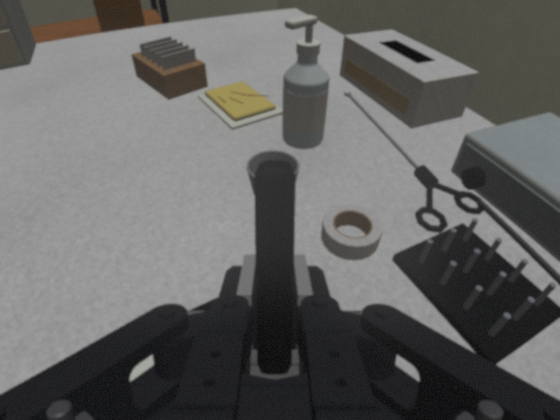

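```bash
python3 - <<'E'
from tip import *
rows([(67,-.022,.046),(62,-.022,.048)]+[(t,-.022-.04*(60-t)/50,.050) for t in range(60,9,-5)])
E
```

```text
tilt 62.93232029220777 t 7.7167
67 [0, np.float64(4.1), 0, np.float64(-10.2), np.float64(-1.1), np.float64(0.8)]
62 [0, np.float64(-0.9), 0, np.float64(2.0), np.float64(-1.1), np.float64(-2.1)]
60 [0, np.float64(-2.9), 0, np.float64(6.3), np.float64(-1.1), np.float64(-4.0)]
55 [0, np.float64(-7.9), 0, np.float64(23.0), np.float64(-1.2), np.float64(-5.4)]
50 [0, np.float64(-12.9), 0, np.float64(39.5), np.float64(-1.2), np.float64(-5.6)]
45 [0, np.float64(-17.9), 0, np.float64(55.9), np.float64(-1.3), np.float64(-4.7)]
40 [0, np.float64(-22.9), 0, np.float64(72.0), np.float64(-1.4), np.float64(-2.7)]
35 [0, np.float64(-27.9), 0, np.float64(87.7), np.float64(-1.4), np.float64(0.4)]
30 [0, np.float64(-32.9), 0, np.float64(103.0), np.float64(-1.5), np.float64(4.5)]
25 [0, np.float64(-37.9), 0, np.float64(117.7), np.float64(-1.6), np.float64(9.7)]
20 [0, np.float64(-42.9), 0, np.float64(131.7), np.float64(-1.6), np.float64(15.7)]
15 [0, np.float64(-47.9), 0, np.float64(145.0), np.float64(-1.7), np.float64(22.7)]
10 [0, np.float64(-52.9), 0, np.float64(157.5), np.float64(-1.7), np.float64(30.5)]
```

play_rows(
  deltas=[
    [0,4,0,-10,0,1,0],
    [0,4,0,-10,0,1,0],
    [0,-1,0,2,0,-2,0],
    [0,4,0,-10,0,1,0],
    [0,-1,0,2,0,-2,0],
    [0,-3,0,6,0,-4,0],
    [0,-3,0,6,0,-4,0],
  ],
)

```text
time: 8.3
position: [0.5596, -0.0927, 0.1822]
ee_rot: [[0.336, 0.921, -0.197], [0.798, -0.39, -0.46], [-0.5, -0.002, -0.866]]
force: [-0.4, 0.3, -0.9]
width: 0.0119
```

play_rows(
  deltas=[
    [0,-5,0,17,0,0,0],
    [0,-10,0,34,0,1,0],
    [0,-15,0,50,0,3,0],
    [0,-20,0,66,0,6,0],
    [0,-25,0,82,0,10,0],
    [0,-30,0,97,0,14,0],
    [0,-30,0,97,0,14,0],
  ],
)

```text
time: 8.88
position: [0.5907, -0.0195, 0.1266]
ee_rot: [[0.198, 0.923, -0.331], [0.459, -0.386, -0.801], [-0.866, 0.007, -0.499]]
force: [0.2, 0.3, -1.9]
width: 0.0125
```

```bash
python3 - <<'E'
from tip import *
np.set_printoptions(precision=4,suppress=True)
s=env.state();p=s['position'];R=s['ee_rot'];print(s['time'],p,'lip',p+R@[.010,0,.150],s['force'],s['joint_pos'])
c=grab('scene');cv2.imwrite('pics/s7.png',cv2.resize(c['frame'][110:230,210:360,::-1],None,fx=5,fy=5))
c=grab('top');cv2.imwrite('pics/t7.png',cv2.resize(c['frame'][170:310,290:400,::-1],None,fx=4,fy=4))
rows([(t,-.050-.001*(30-t),.050) for t in range(30,-1,-5)])
E
```

```text
8.8833 [ 0.5907 -0.0195  0.1266] lip [ 0.543 -0.135  0.043] [ 0.2046  0.2773 -1.9389] [-0.3152  0.3189 -0.399   0.8     0.5206  1.6639]
tilt 30.07500446821505 t 8.9833
30 [0, np.float64(-0.1), 0, np.float64(-1.8), np.float64(-1.2), np.float64(-11.2)]
25 [0, np.float64(-5.1), 0, np.float64(13.8), np.float64(-1.3), np.float64(-15.8)]
20 [0, np.float64(-10.1), 0, np.float64(29.4), np.float64(-1.3), np.float64(-19.1)]
15 [0, np.float64(-15.1), 0, np.float64(44.8), np.float64(-1.4), np.float64(-21.4)]
10 [0, np.float64(-20.1), 0, np.float64(60.1), np.float64(-1.5), np.float64(-22.5)]
5 [0, np.float64(-25.1), 0, np.float64(74.9), np.float64(-1.5), np.float64(-22.5)]
0 [0, np.float64(-30.1), 0, np.float64(89.4), np.float64(-1.6), np.float64(-21.5)]
```

View pics/s7.png

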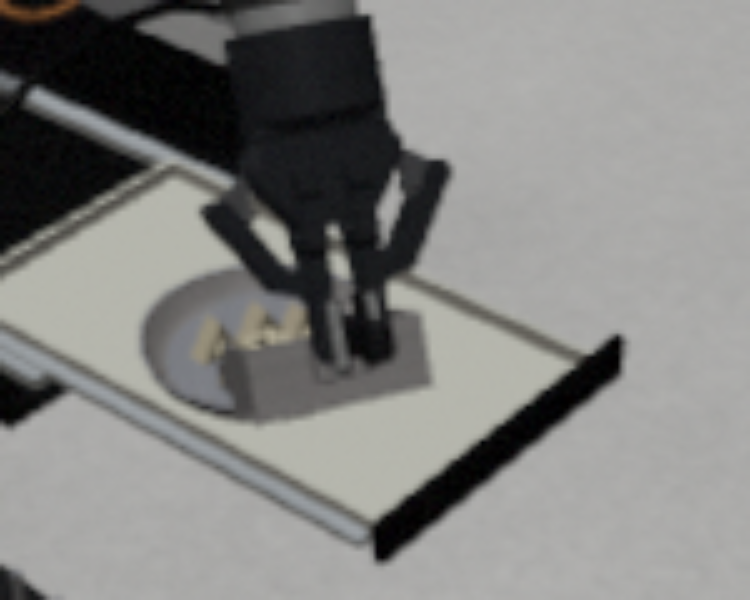

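View pics/t7.png

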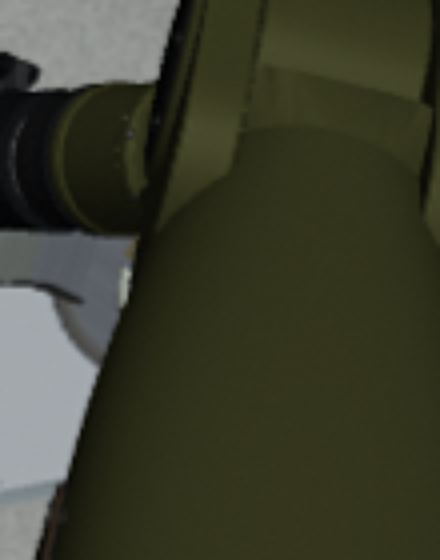

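play_rows(
  deltas=[
    [0,0,0,-4,0,-5,0],
    [0,-2,0,2,0,-9,0],
    [0,-5,0,11,0,-13,0],
    [0,-10,0,27,0,-17,0],
    [0,-15,0,43,0,-19,0],
    [0,-20,0,58,0,-20,0],
    [0,-20,0,58,0,-20,0],
  ],
)

```text
time: 9.57
position: [0.6079, 0.022, 0.0826]
ee_rot: [[0.066, 0.922, -0.382], [0.16, -0.388, -0.908], [-0.985, -0.001, -0.173]]
force: [-0.0, 0.4, -1.9]
width: 0.0122
```

```bash
python3 - <<'E'
from tip import *
np.set_printoptions(precision=4,suppress=True)
s=env.state();p=s['position'];R=s['ee_rot'];print(s['time'],p,'lip',p+R@[.010,0,.150],s['force'],s['joint_pos'])
c=grab('scene');cv2.imwrite('pics/s8.png',cv2.resize(c['frame'][110:230,210:360,::-1],None,fx=5,fy=5))
c=grab('top');cv2.imwrite('pics/t8.png',cv2.resize(c['frame'][170:310,260:400,::-1],None,fx=4,fy=4))
E
```

```text
9.5667 [0.6079 0.022  0.0826] lip [ 0.5512 -0.1125  0.0467] [-0.0235  0.409  -1.8659] [-0.0528  0.38   -0.322   0.8104  0.1642  1.9215]
```

View pics/s8.png

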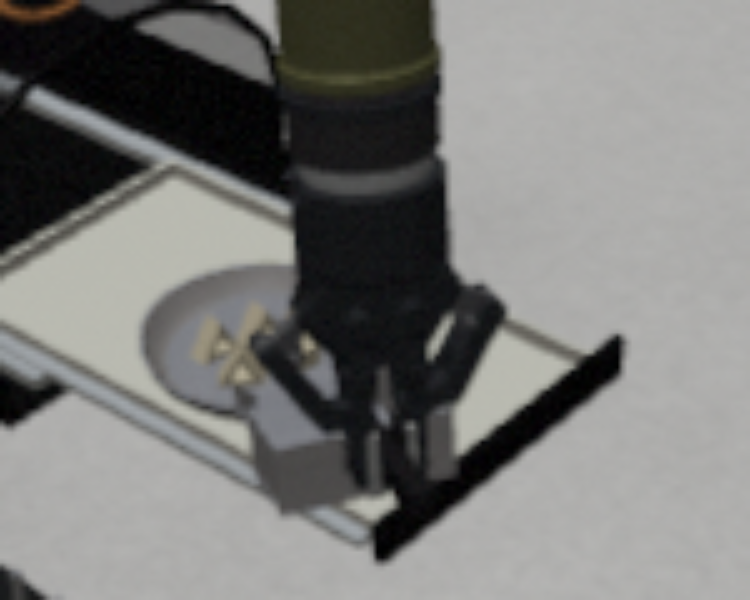

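View pics/t8.png

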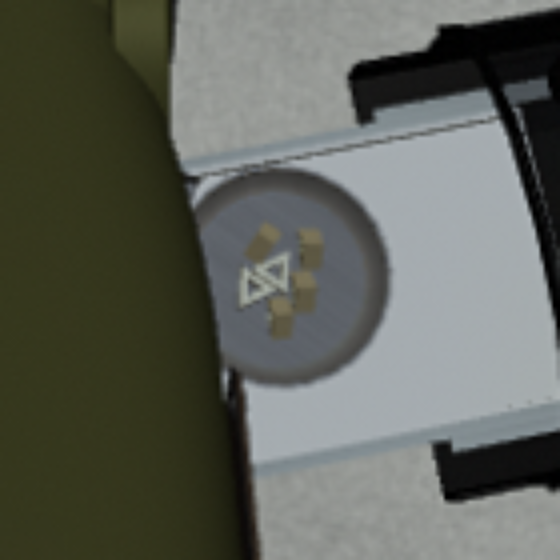

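The top view shows all six pieces in the dish, near crop (240–325, 225–335): two flat and four on edge. The scoop is empty and the force has dropped to about 1.9 N. I'll take it back to its old place.

```bash
python3 - <<'E'
from h import *
np.set_printoptions(precision=1,suppress=True)
s=env.state();p=s['position'];R=s['ee_rot']
for w in((.608,.03,.14),(.605,.06,.14),(.554,.348,.14),(.554,.348,.06),(.554,.348,.0225)): print(w,(np.array(w)-p)@R*1000)
print(np.degrees(np.arctan2(-R[2,2],-R[2,0])), np.degrees(np.arctan2(R[1,2],R[0,2])),R)
E
```

```text
(0.608, 0.03, 0.14) [-54.3  -3.3 -19.7]
(0.605, 0.06, 0.14) [-49.7 -17.7 -45.7]
(0.554, 0.348, 0.14) [  -6.5 -177.1 -287.2]
(0.554, 0.348, 0.06) [  72.2 -177.  -273.1]
(0.554, 0.348, 0.0225) [ 109.2 -176.9 -266.6]
10.08267441426175 -112.97681107113942 [[ 0.1  0.9 -0.4]
 [ 0.2 -0.4 -0.9]
 [-1.  -0.  -0.2]]
```

play_rows(
  deltas=[
    [0,-2,0,-10,0,-2,0],
    [0,-5,0,-30,-1,-8,0],
    [0,-8,0,-45,-2,-15,0],
    [0,-10,0,-54,-7,-25,0],
    [0,-10,0,-51,-17,-44,0],
    [0,-10,0,-46,-32,-68,0],
    [0,-10,0,-42,-50,-96,0],
    [0,-10,0,-37,-69,-124,0],
    [0,-10,0,-32,-88,-153,0],
    [0,-10,0,-27,-107,-181,0],
    [0,-10,0,-22,-126,-210,0],
    [0,-10,0,-17,-144,-238,0],
  ],
)

```text
time: 10.67
position: [0.5652, 0.2884, 0.1419]
ee_rot: [[-0.0, 0.919, -0.394], [0.002, -0.394, -0.919], [-1.0, -0.001, -0.002]]
force: [0.6, 0.4, -2.8]
width: 0.0124
```

play_rows(
  deltas=[
    [0,0,0,1,-14,-22,0],
    [0,0,0,6,-24,-37,0],
    [0,0,0,14,-30,-46,0],
    [0,0,0,28,-33,-51,0],
    [0,0,0,45,-33,-51,0],
    [0,0,0,60,-33,-51,0],
    [0,0,0,60,-33,-51,0],
  ],
)

```text
time: 11.25
position: [0.553, 0.3453, 0.0775]
ee_rot: [[-0.005, 0.92, -0.393], [-0.002, -0.393, -0.92], [-1.0, -0.004, 0.004]]
force: [-1.0, -0.5, -3.1]
width: 0.0123
```

```bash
python3 - <<'E'
from h import *
np.set_printoptions(precision=4,suppress=True)
s=env.state();p=s['position'];R=s['ee_rot'];print(s['time'],p,R)
for w in((.554,.348,.035),(.554,.348,.022)): print(w,(np.array(w)-p)@R*1000)
c=grab('scene');cv2.imwrite('pics/s9.png',cv2.resize(c['frame'][180:330,320:520,::-1],None,fx=4,fy=4))
t=grab('top');cv2.imwrite('pics/t9.png',cv2.resize(t['frame'][150:330,90:390,::-1],None,fx=2.6,fy=2.6))
E
```

```text
11.25 [0.553  0.3453 0.0775] [[-0.0055  0.9195 -0.393 ]
 [-0.0025 -0.393  -0.9195]
 [-1.     -0.0041  0.0044]]
(0.554, 0.348, 0.035) [42.5181  0.0133 -3.04  ]
(0.554, 0.348, 0.022) [55.5179  0.0661 -3.0974]
```

View pics/s9.png

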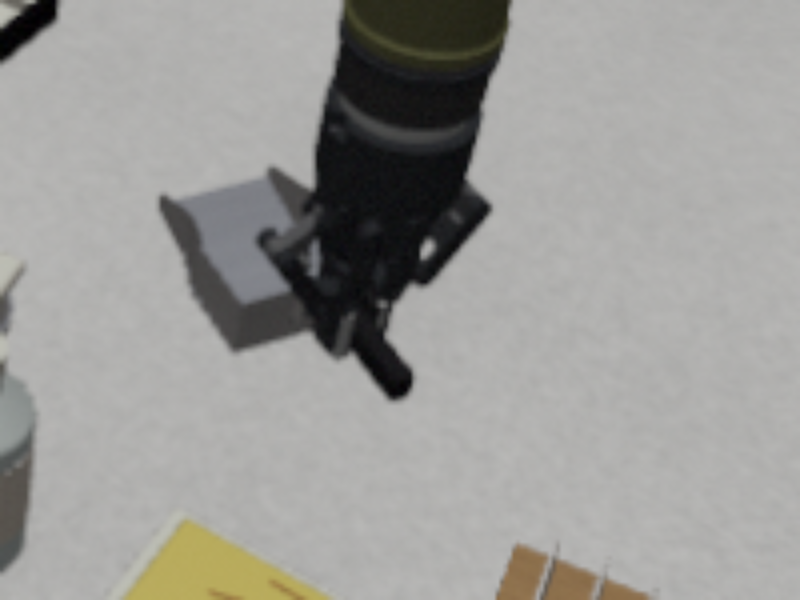

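View pics/t9.png

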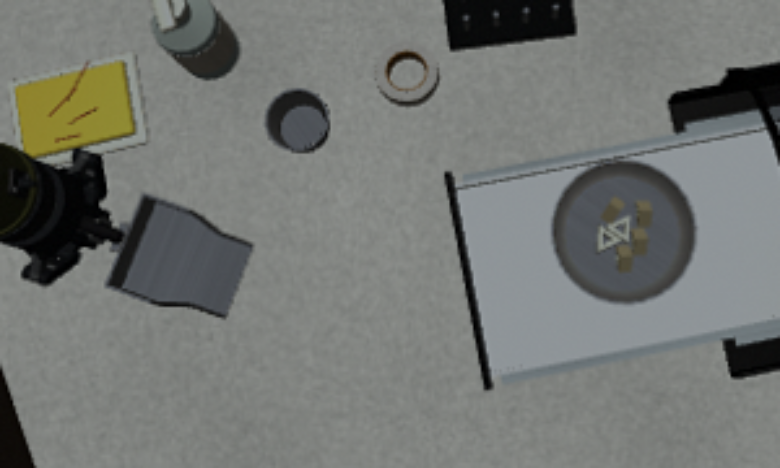

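The scoop is empty and clear, and the six pieces lie inside the dish. I'll lower the scoop.

play_rows(
  deltas=[
    [0,0,0,12,0,-3,0],
    [0,0,0,30,0,-3,0],
    [0,0,0,44,0,-3,0],
    [0,0,0,51,0,-3,0],
    [0,0,0,55,0,-3,0],
    [0,0,0,55,0,-3,0],
    [0,0,0,55,0,-3,0],
  ],
)

```text
time: 11.93
position: [0.5563, 0.3515, 0.0267]
ee_rot: [[0.001, 0.92, -0.391], [0.001, -0.391, -0.92], [-1.0, 0.0, -0.001]]
force: [-1.1, -0.1, -3.0]
width: 0.0122
```

```bash
python3 - <<'E'
from h import *
np.set_printoptions(precision=4,suppress=True)
s=env.state();print(s['time'],s['position'],s['force'],s['ee_rot'][2])
E
```

```text
11.9333 [0.5563 0.3515 0.0267] [-1.0725 -0.1107 -3.0162] [-1.      0.0005 -0.0008]
```

play_rows(
  deltas=[
    [0,0,0,2,0,0,0],
    [0,0,0,4,0,0,0],
    [0,0,0,4,0,0,0],
  ],
)

```text
time: 12.18
position: [0.5566, 0.3518, 0.023]
ee_rot: [[0.002, 0.921, -0.391], [0.001, -0.391, -0.921], [-1.0, 0.001, -0.002]]
force: [0.8, 1.4, 0.0]
width: 0.0123
```

```bash
python3 - <<'E'
from h import *
np.set_printoptions(precision=4,suppress=True)
s=env.state();print(s['time'],s['position'],s['force'],s['ee_rot'][2])
E
```

```text
12.1833 [0.5566 0.3518 0.023 ] [0.8383 1.434  0.0015] [-1.      0.0012 -0.0015]
```

play_rows(
  deltas=[
    [0,0,0,0.5,0,0,15],
    [0,0,0,0.5,0,0,30],
    [0,0,0,0,0,0,50],
    [0,0,0,0,0,0,50],
    [0,0,0,0,0,0,50],
    [0,0,0,-15,0,0,50],
    [0,0,0,-40,0,0,50],
    [0,0,0,-75,0,0,50],
    [0,0,0,-110,0,0,50],
    [0,0,0,-125,0,0,50],
  ],
)

```text
time: 13.02
position: [0.5576, 0.3524, 0.152]
ee_rot: [[0.005, 0.921, -0.391], [0.003, -0.391, -0.921], [-1.0, 0.003, -0.005]]
force: [0.9, 0.7, 1.1]
width: 0.0426
```

```bash
python3 - <<'E'
from h import *
np.set_printoptions(precision=4,suppress=True)
s=env.state();print(s['time'],s['position'],s['ee_rot'],s['joint_pos'])
d=grab('wrist','w10');P=cloud(d)
c=grab('scene');cv2.imwrite('pics/s10.png',cv2.resize(c['frame'][180:330,320:520,::-1],None,fx=4,fy=4))
p=s['position'];R=s['ee_rot']
for w in((.492,.045,.10),(.492,.045,.022)): print(w,(np.array(w)-p)@R*1000)
print(np.degrees(np.arctan2(-.9926,.121)))
E
```

```text
13.0167 [0.5576 0.3524 0.152 ] [[ 0.0047  0.9205 -0.3907]
 [ 0.003  -0.3907 -0.9205]
 [-1.      0.0032 -0.0046]] [ 0.5637  0.4584 -0.0196  1.0872 -0.      2.5358]
(0.492, 0.045, 0.1) [ 50.8103  59.592  308.8257]
(0.492, 0.045, 0.022) [128.8091  59.3452 309.1811]
-83.04981703835698
```

View pics/w10.png

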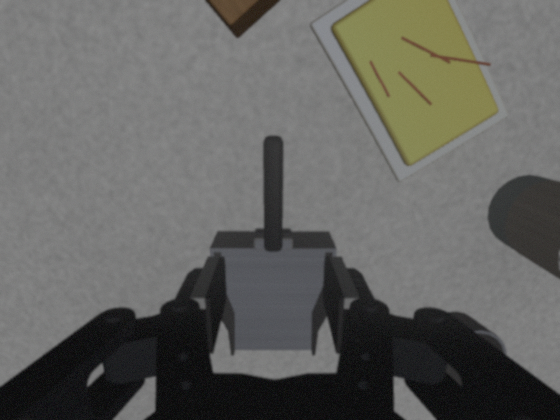

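View pics/s10.png

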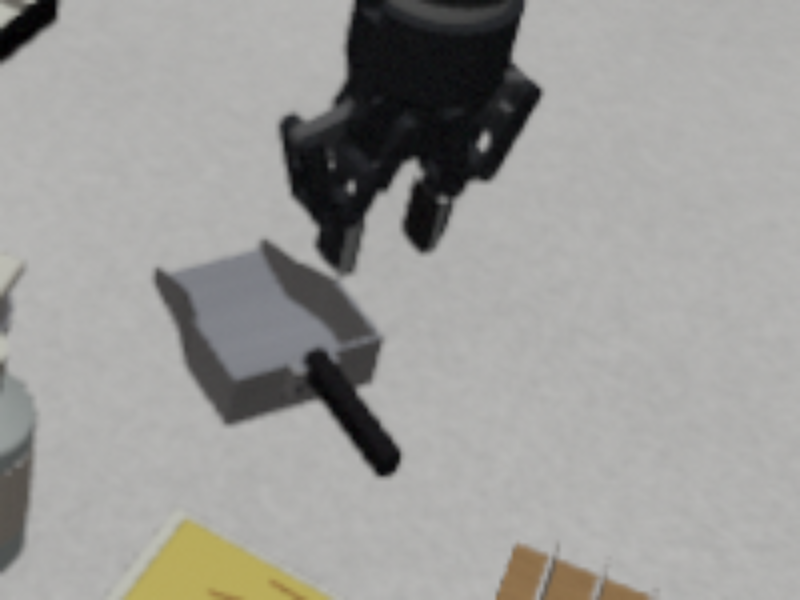

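The scoop stands upright and empty, about 5 mm from its old place. Now to the tray front with the fingers shut, turned square to the panel.

play_rows(
  deltas=[
    [-2,0,0,0,1,8,30],
    [-5,0,0,0,3,24,10],
    [-8,0,0,0,7,48,0],
    [-11,0,0,0,11,77,0],
    [-14,0,0,0,16,108,0],
    [-17,0,0,5,21,140,0],
    [-20,0,0,10,26,172,0],
    [-23,0,0,15,31,206,0],
    [-26,0,0,22,35,238,0],
    [-28,0,0,30,40,268,0],
    [-30,0,0,40,44,295,0],
    [-30,0,0,50,47,313,0],
  ],
)

```text
time: 14.12
position: [0.4748, 0.0426, 0.0957]
ee_rot: [[-0.002, 0.993, 0.122], [-0.001, 0.122, -0.993], [-1.0, -0.002, 0.001]]
force: [-0.7, -0.3, -0.4]
width: 0.0001
```

play_rows(
  deltas=[
    [0,0,0,20,0,0,0],
    [0,0,0,45,0,0,0],
    [0,0,0,65,0,0,0],
    [0,0,0,76,0,0,0],
    [0,0,0,78,0,0,0],
    [0,0,0,78,0,0,0],
  ],
)

```text
time: 14.62
position: [0.4751, 0.0446, 0.0177]
ee_rot: [[-0.003, 0.993, 0.122], [-0.0, 0.122, -0.993], [-1.0, -0.003, -0.0]]
force: [-0.2, 0.8, 0.2]
width: 0.0002
```

```bash
python3 - <<'E'
from h import *
np.set_printoptions(precision=4,suppress=True)
s=env.state();p=s['position'];R=s['ee_rot'];print(s['time'],p,R,s['width'],s['force'])
f=np.array([.4845,-.009,.022]);print('front',(f-p)@R*1000,'home guess (-205)',(f+.205*np.array([.121,-.9926,0])-p)@R*1000)
c=grab('scene');cv2.imwrite('pics/s11.png',cv2.resize(c['frame'][110:260,190:390,::-1],None,fx=4,fy=4))
grab('wrist','w11')
E
```

```text
14.6167 [0.4751 0.0446 0.0177] [[-0.0034  0.9925  0.1219]
 [-0.0003  0.1219 -0.9925]
 [-1.     -0.0034 -0.0001]] 0.00019780979679620835 [-0.2294  0.8055  0.2406]
front [-4.3483  2.8206 54.3788] home guess (-205) [ -4.3629   2.6383 259.368 ]
```

View pics/s11.png

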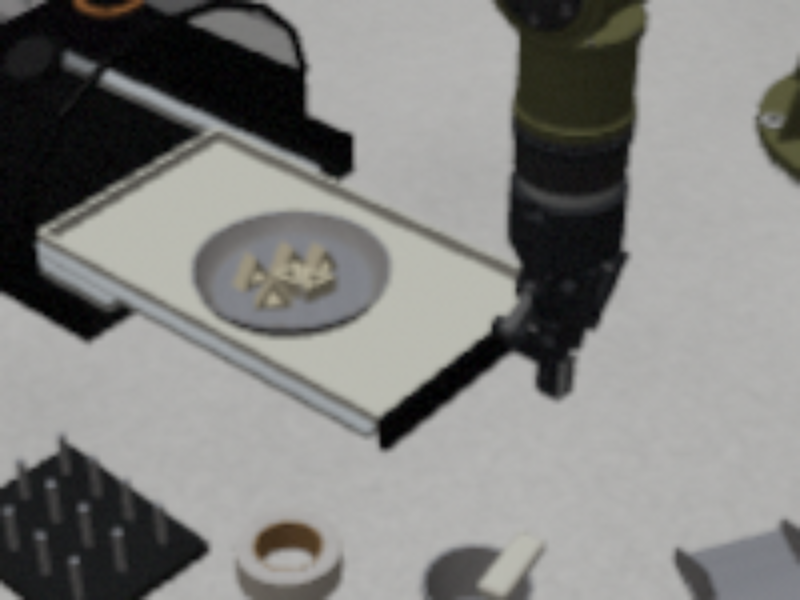

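play_rows(
  deltas=[
    [0,0,0,-2,3,8,0],
    [0,0,0,-3,3,20,0],
    [0,0,0,-3,3,30,0],
    [0,0,0,-3,3,36,0],
    [0,0,0,-3,3,40,0],
    [0,0,0,-3,3,44,0],
    [0,0,0,-3,3,48,0],
    [0,0,0,-3,3,52,0],
    [0,0,0,-3,3,57,0],
    [0,0,0,-3,3,63,0],
    [0,0,0,-3,3,70,0],
    [0,0,0,-3,3,78,0],
  ],
)

```text
time: 15.72
position: [0.4893, -0.0326, 0.0221]
ee_rot: [[-0.0, 0.992, 0.122], [0.0, 0.122, -0.992], [-1.0, -0.0, -0.0]]
force: [-0.3, 2.6, 1.9]
width: 0.0
```

play_rows(
  deltas=[
    [0,0,0,0,0,9,0],
    [0,0,0,0,0,18,0],
    [0,0,0,0,0,27,0],
    [0,0,0,0,0,36,0],
    [0,0,0,0,0,45,0],
    [0,0,0,0,0,54,0],
    [0,0,0,0,0,63,0],
    [0,0,0,0,0,72,0],
    [0,0,0,0,0,81,0],
    [0,0,0,0,0,89,0],
    [0,0,0,0,0,96,0],
    [0,0,0,0,0,102,0],
  ],
)

```text
time: 16.72
position: [0.5017, -0.1343, 0.022]
ee_rot: [[-0.0, 0.993, 0.122], [-0.0, 0.122, -0.993], [-1.0, -0.0, 0.0]]
force: [0.3, 2.4, 1.9]
width: -0.0004
```

```bash
python3 - <<'E'
from h import *
np.set_printoptions(precision=4,suppress=True)
s=env.state();p=s['position'];R=s['ee_rot'];print(s['time'],p,s['force'])
f=np.array([.4845,-.009,.022]);print('home guess (-205)',(f+.205*np.array([.121,-.9926,0])-p)@R*1000)
c=grab('scene');cv2.imwrite('pics/s12.png',cv2.resize(c['frame'][90:240,110:310,::-1],None,fx=4,fy=4))
c=grab('top','t12');
E
```

```text
16.7167 [ 0.5017 -0.1343  0.022 ] [0.2966 2.3812 1.9115]
home guess (-205) [ 0.0555 -1.9825 78.4856]
```

View pics/s12.png

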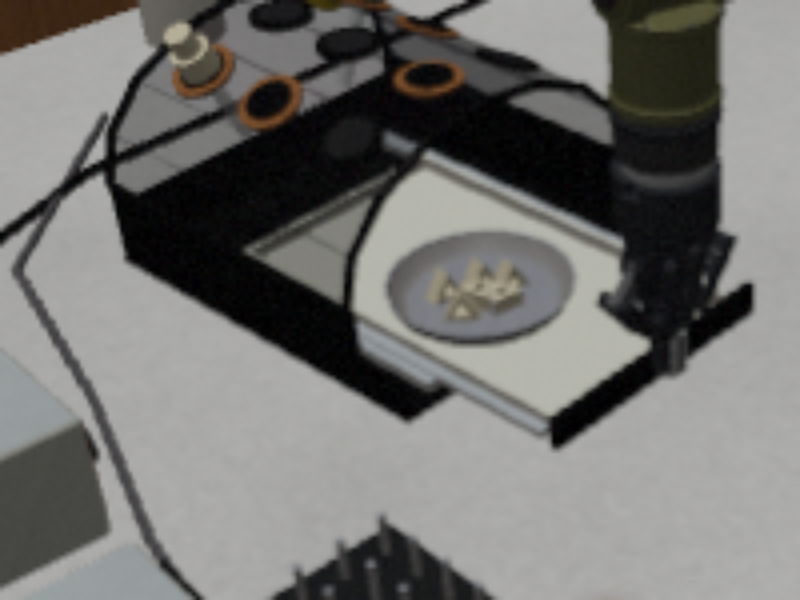

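View pics/t12.png

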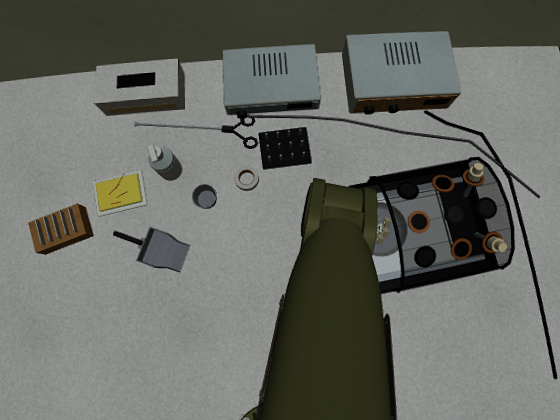

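The tray is following with about 2.4 N, and the dish and pieces are undisturbed. I'll continue.

play_rows(
  deltas=[
    [0,0,0,0,0,6,0],
    [0,0,0,0,0,12,0],
    [0,0,0,0,0,18,0],
    [0,0,0,0,0,24,0],
    [0,0,0,0,0,30,0],
    [0,0,0,0,0,36,0],
    [0,0,0,0,0,41,0],
    [0,0,0,0,0,45,0],
    [0,0,0,0,0,48,0],
    [0,0,0,0,0,50,0],
  ],
)

```text
time: 17.65
position: [0.5077, -0.1835, 0.022]
ee_rot: [[-0.0, 0.993, 0.122], [0.0, 0.122, -0.993], [-1.0, -0.0, -0.0]]
force: [-1.0, 2.5, -0.7]
width: -0.0001
```

play_rows(
  deltas=[
    [0,0,0,0,0,2,0],
    [0,0,0,0,0,4,0],
    [0,0,0,0,0,6,0],
    [0,0,0,0,0,8,0],
  ],
)

```text
time: 17.98
position: [0.5086, -0.191, 0.022]
ee_rot: [[-0.0, 0.993, 0.122], [0.0, 0.122, -0.993], [-1.0, -0.0, -0.0]]
force: [-0.1, 2.4, -1.5]
width: -0.0002
```

```bash
python3 - <<'E'
from h import *
np.set_printoptions(precision=4,suppress=True)
s=env.state();p=s['position'];R=s['ee_rot'];print(s['time'],p,s['force'])
c=grab('scene');cv2.imwrite('pics/s13.png',cv2.resize(c['frame'][90:240,110:310,::-1],None,fx=4,fy=4))
E
```

```text
17.9833 [ 0.5086 -0.191   0.022 ] [-0.0696  2.417  -1.5291]
```

View pics/s13.png

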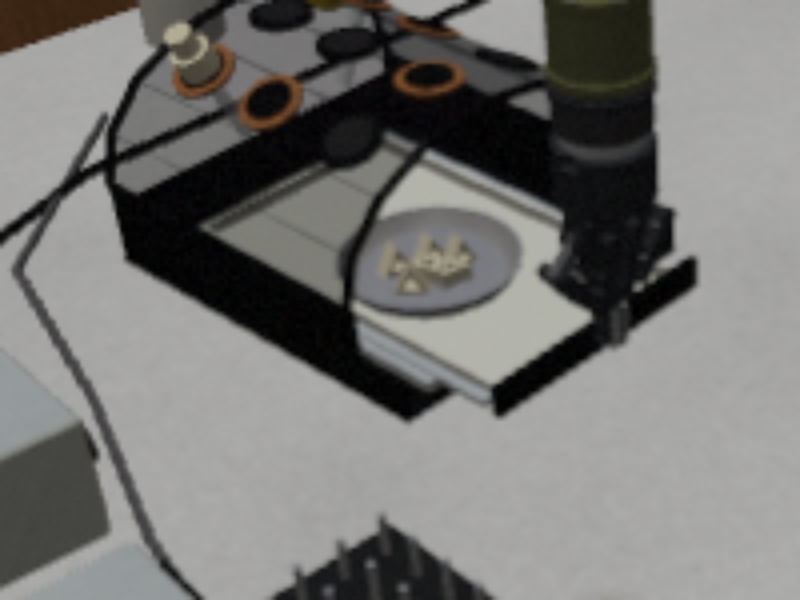

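play_rows(
  deltas=[
    [0,0,0,0,0,2,0],
    [0,0,0,0,0,4,0],
    [0,0,0,0,0,6,0],
    [0,0,0,0,0,8,0],
    [0,0,0,0,0,10,0],
  ],
)

```text
time: 18.45
position: [0.5099, -0.2012, 0.0221]
ee_rot: [[-0.0, 0.993, 0.122], [-0.0, 0.122, -0.993], [-1.0, -0.0, -0.0]]
force: [-0.8, 2.2, 0.5]
width: -0.0003
```

play_rows(
  deltas=[
    [0,0,0,0,0,1.5,0],
    [0,0,0,0,0,3,0],
    [0,0,0,0,0,4.5,0],
    [0,0,0,0,0,6,0],
  ],
)

```text
time: 18.78
position: [0.5107, -0.2071, 0.0221]
ee_rot: [[-0.0, 0.993, 0.122], [0.0, 0.122, -0.993], [-1.0, -0.0, -0.0]]
force: [-1.7, 2.4, -1.5]
width: 0.0
```

```bash
python3 - <<'E'
from h import *
np.set_printoptions(precision=4,suppress=True)
s=env.state();p=s['position'];R=s['ee_rot'];print(s['time'],p,s['force'])
c=grab('scene');cv2.imwrite('pics/s14.png',cv2.resize(c['frame'][90:240,110:310,::-1],None,fx=4,fy=4))
E
```

```text
18.7833 [ 0.5107 -0.2071  0.0221] [-1.7202  2.3786 -1.5272]
```

View pics/s14.png

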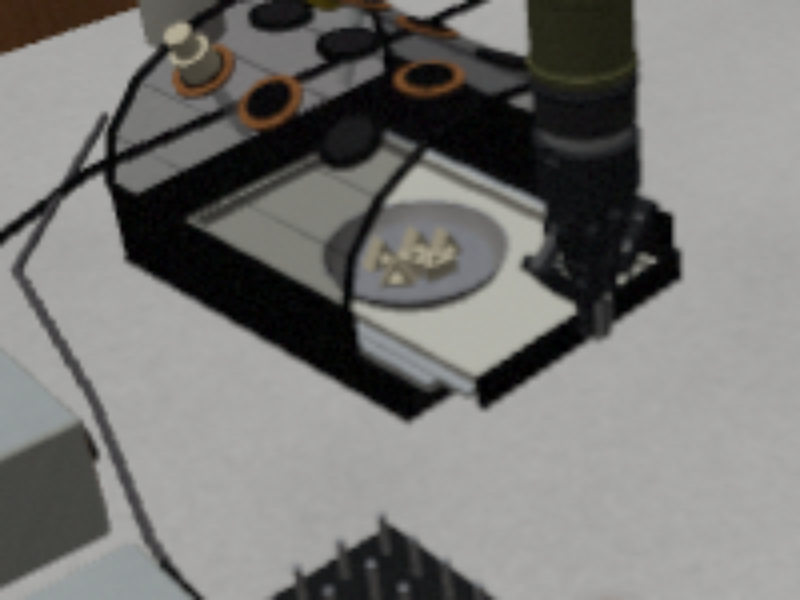

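play_rows(
  deltas=[
    [0,0,0,0,0,1,0],
    [0,0,0,0,0,2,0],
    [0,0,0,0,0,3,0],
    [0,0,0,0,0,4,0],
  ],
)

```text
time: 19.17
position: [0.5111, -0.2096, 0.0221]
ee_rot: [[-0.0, 0.992, 0.123], [0.003, 0.123, -0.992], [-1.0, 0.0, -0.003]]
force: [-3.3, 8.0, 3.9]
width: -0.0001
```

play_rows(
  deltas=[
    [0,0,0,0,0,1,0],
    [0,0,0,0,0,2,0],
    [0,0,0,0,0,3,0],
  ],
)

```text
time: 19.42
position: [0.5111, -0.2097, 0.0221]
ee_rot: [[-0.0, 0.992, 0.124], [0.009, 0.124, -0.992], [-1.0, 0.001, -0.009]]
force: [-3.6, 17.9, 9.8]
width: 0.0003
```

play_rows(
  deltas=[
    [0,0,0,0,0,1,0],
    [0,0,0,0,0,2,0],
    [0,0,0,0,0,3,0],
  ],
)

```text
time: 19.67
position: [0.511, -0.2098, 0.0221]
ee_rot: [[-0.0, 0.992, 0.125], [0.015, 0.125, -0.992], [-1.0, 0.001, -0.015]]
force: [-4.2, 27.6, 14.4]
width: -0.0
```

The tray hit a hard stop at y ≈ -0.210: the force rose to 28 N with no motion. I'll back off and lift.

play_rows(
  deltas=[
    [0,0,0,0,0,-7,0],
    [0,0,0,0,0,-14,0],
    [0,0,0,0,0,-30,0],
    [0,0,0,0,0,-60,0],
    [0,0,0,-20,0,-95,0],
    [0,0,0,-50,0,-130,0],
    [0,0,0,-85,0,-150,0],
    [0,0,0,-120,0,-150,0],
    [0,0,0,-140,0,-150,0],
    [0,0,0,-140,0,-150,0],
  ],
)

```text
time: 20.5
position: [0.4979, -0.0683, 0.1677]
ee_rot: [[0.01, 0.992, 0.123], [-0.003, 0.123, -0.992], [-1.0, 0.01, 0.004]]
force: [1.5, -0.5, 0.9]
width: -0.0002
```

play_rows(
  deltas=[
    [0,0,0,0,-30,-30,0],
    [0,0,0,0,-55,-60,0],
    [0,0,0,0,-70,-85,0],
    [0,0,0,0,-75,-100,0],
    [0,0,0,0,-75,-100,0],
  ],
)

```text
time: 20.92
position: [0.4054, 0.0235, 0.1616]
ee_rot: [[-0.0, 0.992, 0.124], [-0.0, 0.124, -0.992], [-1.0, -0.0, 0.0]]
force: [0.5, -0.3, 0.4]
width: -0.0
```

```bash
python3 - <<'E'
from h import *
np.set_printoptions(precision=4,suppress=True)
s=env.state();print(s['time'],s['position'],s['force'])
c=grab('scene');cv2.imwrite('pics/s15.png',c['frame'][:,:,::-1]);cv2.imwrite('pics/s15z.png',cv2.resize(c['frame'][90:240,110:310,::-1],None,fx=4,fy=4))
t=grab('top','t15');cv2.imwrite('pics/t15z.png',cv2.resize(t['frame'][150:310,340:520,::-1],None,fx=4,fy=4)[:600])
P=cloud(t)
# scoop handle top & pan rim heights
C=[(118,234),(125,237),(132,240)];print([P[v-2:v+3,u-2:u+3,2].max().round(4) for u,v in C])
E
```

```text
20.9167 [0.4054 0.0235 0.1616] [ 0.525  -0.2637  0.4488]
[np.float64(1.083), np.float64(0.052), np.float64(1.083)]
```

View pics/s15.png

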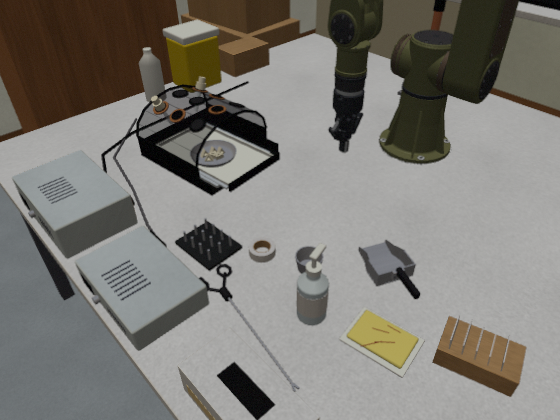

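View pics/s15z.png

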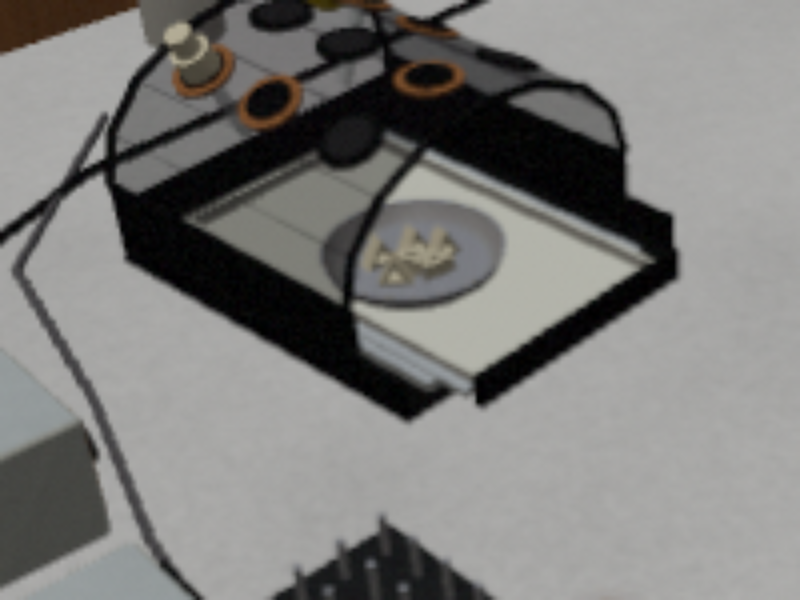

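View pics/t15z.png

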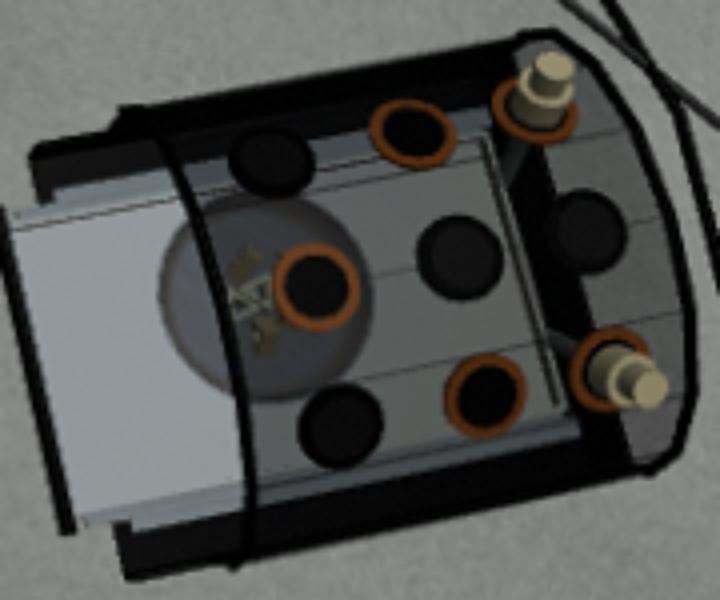

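View pics/t15.png

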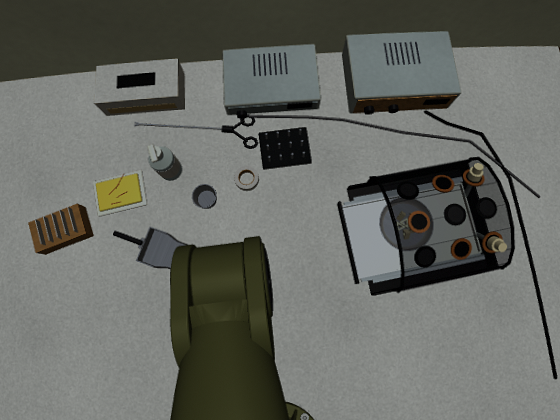

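The pictures show the tray in, the dish flat with its pieces, and the scoop upright. I'll check the panel's place against the apron end: home puts the outer face 38 mm beyond it.

```bash
python3 - <<'E'
from h import *
np.set_printoptions(precision=4,suppress=True)
t=grab('top');F=t['frame'].astype(int)
m=np.zeros((420,560),np.uint8);m[195:290,336:362]=F[195:290,336:362].max(2)<45
n,l,st,c=cv2.connectedComponentsWithStats(m);i=1+np.argmax(st[1:,4]);v,u=np.nonzero(l==i);print(st[i])
Q=plane(t,np.c_[u,v],.036)[:,:2];nr=np.array([-.1219,.9925])
y=Q@nr;print('panel centre normal coord',y.mean(),'start',np.array([.4808,-.0136])@nr,'moved',np.array([.4808,-.0136])@nr-y.mean())
# apron wall ends (crop t15z px/4+[340,150]) upper left corner of near wall tops z=.035
C=np.array([[30,152],[52,205],[113,527],[127,578]])/4.+[340,150]
print('apron end', plane(t,C,.035)[:,:2]@nr)
s=grab('scene')
# scene: panel outer top edge corners and apron end corner
C=np.array([[478,378],[676,255]])/4.+[110,90];print('scene panel top edge',plane(s,C,.036)[:,:2]@nr)
C=np.array([[672,215]])/4.+[110,90];print('scene apron end top',plane(s,C,.035)[:,:2]@nr)
C=np.array([[410,420]])/4.+[110,90];print('scene apron end bottom',plane(s,C,.0)[:,:2]@nr)
E
```

```text
[337 201  22  83 319]
panel centre normal coord -0.2819259420774522 start -0.07210752 moved 0.20981842207745222
apron end [-0.3153 -0.3216 -0.3124 -0.3139]
scene panel top edge [-0.2837 -0.2785]
scene apron end top [-0.3206]
scene apron end bottom [-0.3222]
```

```bash
python3 -c "
from station import env
s=env.state();print(s['time'],s['joint_velocities'].round(3));print(env.finish_job())"
```

```text
21.1167 [-0.01   0.006  0.005  0.005  0.004  0.003]
the job is handed in; nothing more can be done
None
```

I carried out the whole exercise and handed it in at about 21 s of the 72 s allowed; the hand-in reports no verdict.

- **Pour:** I took the scoop by its handle, carried it level to the dish and brought the lip to about 29 mm above the dish floor. Only then did I tip it about the lip, to 67° at most. The top view afterwards showed all six pieces inside the dish, two flat and four on edge, and the scoop empty.
- **Scoop:** I stood the empty scoop back upright about 5 mm from its original spot and let it go. The pictures show it flat on the bench. In the last height check only one of the three handle points gave a valid reading: 52 mm, against 50 mm expected for the handle top.
- **Tray:** I pushed it home at about 2.4 N until it hit a hard stop, where the force rose to 28 N without further motion.
    - The panel moved about 210 mm, within the stated 190–215 mm.
    - In the top view its outer face ended about 38 mm beyond the apron end, as it should when home. The scene view, read from a few hand-picked corners, gave 35–44 mm.
- **Last pictures:** They show the dish flat on the bed with pieces inside its rim. The roof hides part of it from above, so I checked there with the scene camera, where they lie as they did before the push. The bystanders look unmoved and the arm is clear of everything.

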